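# Seat the reagent bottles in their holders

### The arm

A 6-joint arm with a two-finger parallel gripper is mounted at the origin on a cart in front of the work surface, level with it; the furniture and walls round the work are solid. World frame = base frame: x ahead of the robot, y to its left, z up, the work surface at z = 0. Lengths are in m, angles in rad, forces in N, time in s.
With the tool pointing down it reaches from about 0.4 to 0.825 m from the base axis. Payload 7 kg.
Tool frame: the origin (TCP) lies on the centre line of the jaws, within the pads' length; the fingertips stand 22 mm ahead of it and the grasp point (between the pads) lies 3 mm ahead of it (arm.tcp_to_tips is the distance from the TCP to the fingertips, in m); z points along the fingers, y is the line along which they close (so a half turn about z gives the same grasp; the last joint's range is limited). The gripper opens to 88 mm and grips with 3 to 60 N. Pads are 19 mm wide; open, the fingers measure 130 mm over their backs; the gripper's body (78 mm by 193 mm) begins 47 mm behind the grasp point.
Start: joints at [1.494, 0.359, 0.012, 0, -1.224, -0.288], TCP at [0.241, 0.631, 0.224] pointing down, gripper open.
Joint ranges: [-3.07, 3.07], [-1.43, 2.12], [-1.02, 1.25], [-3.03, 1.67], [-3.05, -0], [-3.03, 3.03]. Speed limits (rad/s): [2.39, 2.39, 3.01, 3.14, 3.14, 3.14].

### API

Orientations are given as [roll, pitch, yaw] about the fixed x, y, z axes, in that order (R = Rz(yaw) Ry(pitch) Rx(roll)).
In Python, from station import arm gives the robot as it stands.
- The arm moves only by the tool jog_arm, never from a script. Its argument "targets" is a list of rows, each an object of numbers: "dx", "dy", "dz": the shift along the tool's x, y, z in mm; "rx", "ry", "rz": the turn, a rotation vector about the tool's x, y, z in rad; "gripper": the closure, from 0 (fully open) to 1 (shut). In form: [{"dx": .., "dy": .., "dz": .., "rx": .., "ry": .., "rz": .., "gripper": ..}, ...]. A call has exactly 8 rows; each row is the pose to reach, as a shift and turn from the pose commanded when the call began, along the tool's axes at that moment; what a row does not reach only later rows make up. A row lasts 1/12 s, in which the tool goes at most 41.7 mm and 7.16 degrees, less where a joint would pass 70% of its speed; a pose out of reach is approached as far as the arm can. A call with a gripper value outside its range is refused whole. The fingers move at their own pace and stop on an object; "force" is the grip in N (left out, the last holds). Time passes only in rows, so rows that repeat a pose let the fingers close, or fill a call up. It gives the time, the measured TCP pose, the force, the opening and the grip force at its end, in the units of the state.
- arm.get_state(): the state, without advancing time (a new reading comes with each control period).
- arm.grab_frame(name): name is "side" or "top" or "wrist"; returns a dict with "frame" (400x640x3 uint8, red, green, blue), "z_map" (400x640 float32, m along the optical axis (not along the pixel's ray), 0 where there is no reading), "fx", "fy", "cx", "cy" (pixels), "view" (4x4, takes a point from world to camera coordinates). Camera axes: x right, y down, z forward; pixel columns grow to the right and rows downward; lengths in m; the calibration is good to about 2 mm. The wrist camera is an equidistant fisheye: a pixel r from the principal point sees the ray r / f radians off the axis. A picture is of the moment at which its call begins.
- arm.job_done(): hands the job in; it is judged then, once.
The state is a dict: "t": time; "q": joint angles; "qd": joint speeds; "joint_efforts": joint torques, N m; "eef_pos": TCP position; "ee_rot": TCP orientation; "force": force on the tool from outside, world axes, zero at the start; "moment": the same for the moment, N m; "width": finger opening in m; "gripper_force": force on a finger pad.
Only numpy, scipy, OpenCV 4.12 (cv2) and the standard library are available. Lean on these libraries where they do the work, as an engineer would, in place of code of your own. Each camera call takes 0.05 s, during which the arm holds its last target. There are 200 camera calls.

### The job

Set up the staining station: put the wide white bottle in the large round holder, the brown glass bottle in the square holder, and each of the two slim dropper bottles in a small round holder of its own; use the four bottles that stand about among the holders, not the spares grouped at the back corner of the bench by the waste pot. Set every bottle down upright on the floor of its holder; do not drop them or tip any over, and leave the timer and the note pad where they lie.

Things in the scene. Friction and masses are not known exactly. Their poses are not given: they have to be found in the camera images.
- wide_bottle_center (a point): the wide white plastic reagent bottle, the largest bottle: body 46 mm across up to 78 mm above its base, then a cap 28 mm across; 90 mm tall in all, about 60 g, upright, loose, standing in front of the robot (not the similar spare fixed in the group at the back left corner). This point is its centre, half-way up (45 mm above its base); z up.
- amber_bottle_center (a point): the brown glass bottle: body 40 mm across up to 72 mm above its base, then a cap 24 mm across; 82 mm tall in all, about 55 g, upright, loose, standing in front of the robot (not the similar spare fixed in the group at the back left corner). This point is its centre, half-way up (41 mm above its base); z up.
- dropper_a_center (a point): a slim round white dropper bottle: body 30 mm across up to 56 mm above its base, then a pointed dropper cap 18 mm across; 75 mm tall in all, about 45 g, upright, loose, standing in front of the robot (not the similar spares fixed in the group at the back left corner). One of two of the same shape and size. This point is its centre, half-way up (37.5 mm above its base); z up.
- dropper_b_center (a point): a slim round white dropper bottle: body 30 mm across up to 56 mm above its base, then a pointed dropper cap 18 mm across; 75 mm tall in all, about 45 g, upright, loose, standing in front of the robot (not the similar spares fixed in the group at the back left corner). One of two of the same shape and size. This point is its centre, half-way up (37.5 mm above its base); z up.
- large_holder_seat (a point): the large round grey plastic cup-like bottle holder: outside 77 mm at the foot, clear bore at least 64 mm, rim 16 mm above the worktop. It does not move when pushed. This point is the centre of its inner floor, 4 mm above the worktop; z up.
- square_holder_seat (a point): the square grey plastic tray-like bottle holder: outside 70 by 70 mm at the foot, inside 60 by 60 mm, rim 16 mm above the worktop. It does not move when pushed. This point is the centre of its inner floor, 5.5 mm above the worktop; z up. x and y run along its sides.
- small_holder_a_seat (a point): a small round grey plastic cup-like bottle holder, one of two alike: outside 59 mm at the foot, clear bore at least 46 mm, rim 16 mm above the worktop. It does not move when pushed. This point is the centre of its inner floor, 4 mm above the worktop; z up.
- small_holder_b_seat (a point): a small round grey plastic cup-like bottle holder, one of two alike: outside 59 mm at the foot, clear bore at least 46 mm, rim 16 mm above the worktop. It does not move when pushed. This point is the centre of its inner floor, 4 mm above the worktop; z up.
- timer_center (a point): the white lab timer, 59 x 66 x 22 mm, loose, lying flat; to be left alone. This point is its centre; x is along the 59 mm side.
- pad_center (a point): the pad of yellow notes, 76 x 76 x 14 mm, loose, lying flat; to be left alone. This point is its centre; x and y along its sides.

How it is judged:
By the outcome, as a careful person would: the job done as asked, in the order asked, and still so for the second after the job is handed in, with the robot touching nothing.
It also fails if it takes over 106 s, if anything falls off the work surface, if the arm or the gripper's body presses on something with over 40 N, if the wrist force passes 120 N, or if a joint passes its speed limit or range.

## Working session

There is one attempt and no reset: what is moved stays moved. The work goes in short steps, Python scripts to look and compute and a tool call to move; the robot and the scene stay as the last step left them, time stands still between calls to the robot, and variables do not carry over. Pictures are saved under pics/ and viewed, at most 14 in all, crops included, and the job is handed in when it is done.

Besides the shell and the picture viewer there is one more tool, called after ">>>" as name([rows], argument=value, ...), one row to a line, values as JSON. jog_arm: Moves the arm, as the interface text tells. Its arguments: {"type":"object","properties":{"targets":{"type":"array","items":{"type":"object","properties":{"dx":{"type":"number"},"dy":{"type":"number"},"dz":{"type":"number"},"rx":{"type":"number"},"ry":{"type":"number"},"rz":{"type":"number"},"gripper":{"type":"number"}}}},"force":{"type":"number"}},"required":["targets"]}

```bash
ls; mkdir -p pics
cat > h.py <<'E'
import numpy as np, cv2
from station import arm
def grab(n):
    f=arm.grab_frame(n); np.savez(f'/tmp/{n}.npz',**f); return f
def world(f):
    z=f['z_map']; v,u=np.mgrid[:400,:640]
    p=np.stack([(u-f['cx'])/f['fx']*z,(v-f['cy'])/f['fy']*z,z,np.ones_like(z)],-1)
    w=p@np.linalg.inv(f['view']).T
    w=w[...,:3]; w[z==0]=np.nan; return w
E
python3 - <<'E'
from h import *
for n in('top','side'):
    f=grab(n); cv2.imwrite(f'pics/{n}0.png',cv2.resize(f['frame'][...,::-1],(800,500)))
    print(n,f['fx'],f['cx'],f['cy'],np.round(np.linalg.inv(f['view']),3).tolist())
print(arm.get_state(), arm.tcp_to_tips)
E
```

```text
pics
top 375.6819386312286 324.55502205344027 192.9132965081796 [[-0.0, -0.995, 0.097, 0.406], [-1.0, 0.001, 0.004, -0.04], [-0.004, -0.097, -0.995, 1.087], [0.0, 0.0, 0.0, 1.0]]
side 438.52509466184813 319.03757930095196 201.64553024929296 [[0.966, -0.122, 0.228, 0.219], [-0.259, -0.483, 0.837, -1.171], [0.008, -0.867, -0.498, 0.727], [0.0, 0.0, 0.0, 1.0]]
{'t': 0.1, 'q': array([ 1.49412315e+00,  3.59298180e-01,  1.11508550e-02, -2.93196324e-04,
       -1.22409035e+00, -2.88117590e-01]), 'qd': array([-6.36517050e-04, -1.28978034e-03,  1.72104053e-03,  1.06424070e-03,
        4.27900656e-05, -1.44906020e-03]), 'joint_efforts': array([-1.26410407e-03, -5.84162486e+01,  2.93748969e+01,  7.01526403e+00,
        1.01389509e-02, -6.01356601e-05]), 'eef_pos': array([0.240672  , 0.63016923, 0.22363035]), 'ee_rot': array([ 3.14013239e+00, -1.45312670e-04, -3.64890493e-01]), 'force': array([ 0.40190741,  0.40213005, -0.36908566]), 'moment': array([-0.02300555, -0.02271474, -0.02543292]), 'gripper_force': 0.0, 'width': 0.08759415507915207} 0.022
```

View pics/top0.png

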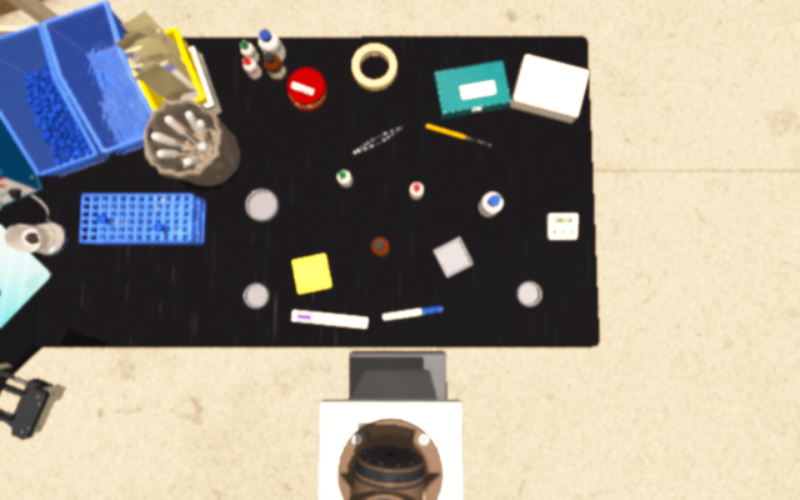

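View pics/side0.png

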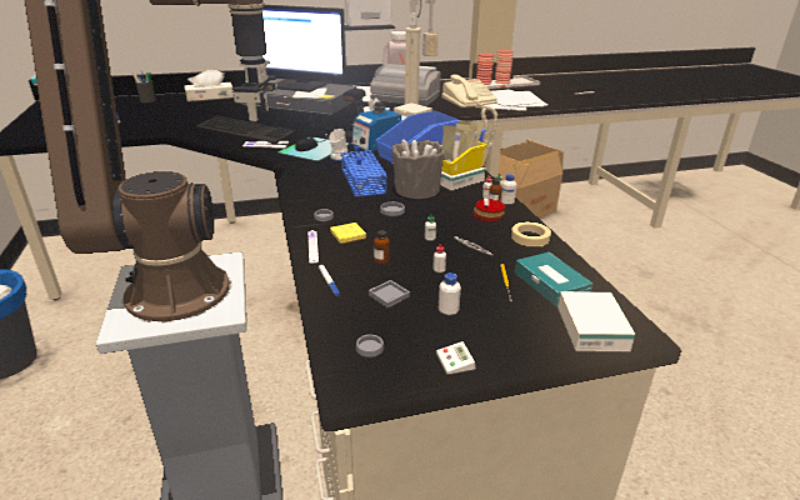

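The top picture (800x500) shows these pixel positions:
- **Bottles:** wide bottle (490,205), amber bottle (380,245), droppers (344,178) and (417,190).
- **Holders:** large holder (262,205), square holder (453,257), small holders (256,295) and (529,293).
- **Leave alone:** pad (311,273), timer (563,226).

The side view agrees with this.

```bash
cat > meas.py <<'E'
from h import *
d=dict(np.load('/tmp/top.npz')); w=world(d)
pts=dict(wide=(490,205),amber=(380,245),dropG=(344,178),dropR=(417,190),large=(262,205),square=(453,257),smallL=(256,295),smallR=(529,293),pad=(311,273),timer=(563,226))
tab=w[...,2]; print('table z',np.nanmedian(tab[230:260,250:450]))
for k,(u,v) in pts.items():
    u=int(u*.8);v=int(v*.8);s=w[v-26:v+27,u-26:u+27]; z=s[...,2]
    c=w[v,u]; m=(z>.006)&(np.hypot(s[...,0]-c[0],s[...,1]-c[1])<.055)
    q=s[m]; zt=np.percentile(q[:,2],97)
    top=q[q[:,2]>zt-.012]
    (cx,cy),(a,b),ang=cv2.minAreaRect((q[:,:2]*1000).astype(np.float32))
    (tx,ty),(ta,tb),_=cv2.minAreaRect((top[:,:2]*1000).astype(np.float32))
    print(k,'n',len(q),'zt %.3f'%zt,'rect %.0f %.0f size %.0f %.0f ang %.0f'%(cx,cy,a,b,ang),'top %.0f %.0f size %.0f %.0f'%(tx,ty,ta,tb))
E
python3 meas.py
```

```text
table z 0.00160638239860722
wide n 283 zt 0.093 rect 586 -221 size 45 84 ang 59 top 593 -225 size 25 25
amber n 191 zt 0.086 rect 494 24 size 45 79 ang 49 top 498 22 size 22 22
dropG n 128 zt 0.070 rect 654 85 size 62 52 ang 55 top 655 106 size 15 16
dropR n 121 zt 0.070 rect 619 -57 size 90 53 ang 43 top 626 -59 size 17 16
large n 192 zt 0.019 rect 597 299 size 73 71 ang 64 top 597 299 size 71 71Traceback (most recent call last):
  File "meas.py", line 8, in <module>
    q=s[m]; zt=np.percentile(q[:,2],97)
               ~~~~~~~~~~~~~^^^^^^^^^^^
    return _quantile_unchecked(
        a, q, axis, out, overwrite_input, method, keepdims, weights)
    return _ureduce(a,
                    func=_quantile_ureduce_func,
    ...<5 lines>...
                    overwrite_input=overwrite_input,
                    method=method)
    r = func(a, **kwargs)
    result = _quantile(arr,
                       quantiles=q,
    ...<2 lines>...
                       out=out,
                       weights=wgt)
    slices_having_nans = np.isnan(arr[-1, ...])
                                  ~~~^^^^^^^^^
IndexError: index -1 is out of bounds for axis 0 with size 0
```

```bash
sed -i 's/c=w\[v,u\];/c=np.nanmedian(w[v-3:v+4,u-3:u+4].reshape(-1,3),0);/; s/^    q=s\[m\];/    q=s[m]\n    if len(q)<5: print(k,c,np.round(np.nanpercentile(z,[1,50,90,99]),4),np.isnan(z).mean()); continue\n   /' meas.py; python3 meas.py
python3 - <<'E'
from h import *
f=np.load('/tmp/top.npz')['frame']
cv2.imwrite('pics/crop.png',cv2.resize(f[120:260,180:480,::-1],(800,373),interpolation=cv2.INTER_CUBIC))
E
```

```text
table z 0.00160638239860722
wide n 283 zt 0.093 rect 586 -221 size 45 84 ang 59 top 593 -225 size 25 25
amber n 191 zt 0.086 rect 494 24 size 45 79 ang 49 top 498 22 size 22 22
dropG n 128 zt 0.070 rect 654 85 size 62 52 ang 55 top 655 106 size 15 16
dropR n 121 zt 0.070 rect 619 -57 size 90 53 ang 43 top 626 -59 size 17 16
large n 192 zt 0.019 rect 597 299 size 73 71 ang 64 top 597 299 size 71 71
square n 416 zt 0.020 rect 470 -146 size 95 69 ang 28 top 467 -148 size 87 68
smallL n 150 zt 0.020 rect 379 300 size 75 58 ang 24 top 388 306 size 53 53
smallR n 147 zt 0.021 rect 393 -317 size 54 100 ang 22 top 391 -313 size 53 54
pad n 725 zt 0.020 rect 434 175 size 86 85 ang 11 top 438 180 size 76 77
timer n 483 zt 0.024 rect 549 -395 size 71 86 ang 85 top 545 -395 size 66 55
```

View pics/crop.png

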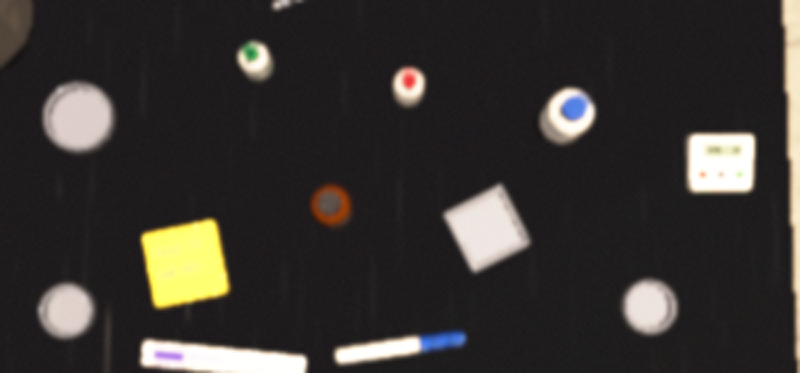

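Run:
```python
from h import *
d=dict(np.load('/tmp/top.npz')); w=world(d)
u,v=362.4,205.6
Vi=np.linalg.inv(d['view']); r=Vi[:3,:3]@[(u-d['cx'])/d['fx'],(v-d['cy'])/d['fy'],1]
print('square',Vi[:3,3]+r*(.01-Vi[2,3])/r[2])
q=w.reshape(-1,3); 
for n,c in dict(large=(.597,.299),smallL=(.388,.306),wide=(.593,-.225),dG=(.655,.106)).items():
    dd=np.hypot(q[:,0]-c[0],q[:,1]-c[1]); m=(dd<.16)&(dd>.05)&(q[:,2]>.04)
    print(n,m.sum(), np.round(q[m][np.argsort(dd[m])][::max(1,m.sum()//10)],3).tolist())
```

```text
square [ 0.47392467 -0.14423443  0.01      ]
large 1446 [[0.659, 0.363, 0.119], [0.676, 0.357, 0.124], [0.674, 0.366, 0.051], [0.663, 0.382, 0.142], [0.637, 0.406, 0.132], [0.635, 0.416, 0.14], [0.67, 0.408, 0.138], [0.582, 0.437, 0.071], [0.591, 0.446, 0.066], [0.726, 0.384, 0.144], [0.747, 0.355, 0.147]]
smallL 0 []
wide 11 [[0.626, -0.074, 0.045], [0.628, -0.074, 0.048], [0.62, -0.071, 0.046], [0.622, -0.071, 0.049], [0.625, -0.071, 0.05], [0.627, -0.071, 0.051], [0.631, -0.071, 0.049], [0.617, -0.068, 0.046], [0.619, -0.068, 0.05], [0.633, -0.071, 0.052], [0.621, -0.068, 0.053]]
dG 18 [[0.63, -0.045, 0.051], [0.628, -0.045, 0.047], [0.626, -0.045, 0.045], [0.623, -0.045, 0.045], [0.637, -0.048, 0.045], [0.62, -0.045, 0.046], [0.634, -0.048, 0.047], [0.631, -0.048, 0.049], [0.628, -0.048, 0.05], [0.624, -0.048, 0.053], [0.622, -0.048, 0.051], [0.636, -0.051, 0.049], [0.62, -0.048, 0.047], [0.617, -0.048, 0.044], [0.631, -0.051, 0.062], [0.514, 0.032, 0.059], [0.627, -0.051, 0.068], [0.624, -0.051, 0.065]]
```

```bash
cat > go.py <<'E'
import sys
from station import arm
import numpy as np
from scipy.spatial.transform import Rotation as R
x,y,z,yaw=map(float,sys.argv[1:5])
s=arm.get_state(); r=R.from_euler('xyz',s['ee_rot']); t=R.from_euler('xyz',[np.pi,0,yaw])
d=r.inv().apply((np.array([x,y,z])-s['eef_pos']*1000))
print('d mm',np.round(d,1),'rot',np.round((r.inv()*t).as_rotvec(),3),'q',np.round(s['q'],2),'t',round(s['t'],2))
E
python3 go.py 593 -225 200 .785
```

```text
d mm [634.3 673.1  24.7] rot [ 1.00e-03  1.00e-03 -1.15e+00] q [ 1.49  0.36  0.01 -0.   -1.22 -0.29] t 0.1
```

>>> jog_arm([
  {"dx":26,"dy":28,"dz":1,"rz":-0.1},
  {"dx":52,"dy":56,"dz":2,"rz":-0.2},
  {"dx":78,"dy":84,"dz":3,"rz":-0.3},
  {"dx":104,"dy":112,"dz":4,"rz":-0.4},
  {"dx":130,"dy":140,"dz":5,"rz":-0.5},
  {"dx":156,"dy":168,"dz":6,"rz":-0.6},
  {"dx":182,"dy":196,"dz":7,"rz":-0.7},
  {"dx":208,"dy":224,"dz":8,"rz":-0.8},
])

```text
invalid input at $.targets[0]: expected keys dx, dy, dz, rx, ry, rz, gripper
```

```bash
python3 go.py 593 -225 200 .785
```

```text
d mm [634.3 673.1  24.7] rot [ 1.00e-03  1.00e-03 -1.15e+00] q [ 1.49  0.36  0.01 -0.   -1.22 -0.29] t 0.1
```

>>> jog_arm([
  {"dx":26,"dy":28,"dz":1,"rx":0,"ry":0,"rz":-0.1,"gripper":0},
  {"dx":52,"dy":56,"dz":2,"rx":0,"ry":0,"rz":-0.2,"gripper":0},
  {"dx":78,"dy":84,"dz":3,"rx":0,"ry":0,"rz":-0.3,"gripper":0},
  {"dx":104,"dy":112,"dz":4,"rx":0,"ry":0,"rz":-0.4,"gripper":0},
  {"dx":130,"dy":140,"dz":5,"rx":0,"ry":0,"rz":-0.5,"gripper":0},
  {"dx":156,"dy":168,"dz":6,"rx":0,"ry":0,"rz":-0.6,"gripper":0},
  {"dx":182,"dy":196,"dz":7,"rx":0,"ry":0,"rz":-0.7,"gripper":0},
  {"dx":208,"dy":224,"dz":8,"rx":0,"ry":0,"rz":-0.8,"gripper":0},
])

```text
t: 0.77
eef_pos: [0.3553, 0.3451, 0.2162]
ee_rot: [3.142, 0.0, 0.44]
force: [0.5, -0.7, 0.6]
width: 0.0876
gripper_force: 0.0
```

```bash
python3 go.py 593 -225 200 .785
```

```text
d mm [-28.1 617.   16.3] rot [ 0.     0.    -0.345] q [ 1.17  0.07 -0.39 -0.   -1.12  0.84] t 0.77
```

>>> jog_arm([
  {"dx":-2,"dy":39,"dz":1,"rx":0,"ry":0,"rz":-0.1,"gripper":0},
  {"dx":-4,"dy":78,"dz":2,"rx":0,"ry":0,"rz":-0.2,"gripper":0},
  {"dx":-6,"dy":117,"dz":3,"rx":0,"ry":0,"rz":-0.3,"gripper":0},
  {"dx":-8,"dy":156,"dz":4,"rx":0,"ry":0,"rz":-0.345,"gripper":0},
  {"dx":-10,"dy":195,"dz":5,"rx":0,"ry":0,"rz":-0.345,"gripper":0},
  {"dx":-12,"dy":234,"dz":6,"rx":0,"ry":0,"rz":-0.345,"gripper":0},
  {"dx":-13,"dy":273,"dz":7,"rx":0,"ry":0,"rz":-0.345,"gripper":0},
  {"dx":-14,"dy":312,"dz":8,"rx":0,"ry":0,"rz":-0.345,"gripper":0},
])

```text
t: 1.43
eef_pos: [0.4742, 0.0563, 0.2085]
ee_rot: [-3.142, -0.0, 0.781]
force: [2.4, 0.6, -0.2]
width: 0.0875
gripper_force: 0.0
```

```bash
python3 go.py 593 -225 200 .785
```

```text
d mm [-113.5  283.5    8.5] rot [-0.    -0.    -0.004] q [ 0.53  0.04 -0.43 -0.   -1.1   1.82] t 1.43
```

>>> jog_arm([
  {"dx":-15,"dy":37,"dz":1,"rx":0,"ry":0,"rz":0,"gripper":0},
  {"dx":-30,"dy":74,"dz":2,"rx":0,"ry":0,"rz":0,"gripper":0},
  {"dx":-45,"dy":111,"dz":3,"rx":0,"ry":0,"rz":0,"gripper":0},
  {"dx":-60,"dy":148,"dz":4,"rx":0,"ry":0,"rz":0,"gripper":0},
  {"dx":-75,"dy":185,"dz":5,"rx":0,"ry":0,"rz":0,"gripper":0},
  {"dx":-90,"dy":222,"dz":6,"rx":0,"ry":0,"rz":0,"gripper":0},
  {"dx":-105,"dy":259,"dz":7,"rx":0,"ry":0,"rz":0,"gripper":0},
  {"dx":-113.5,"dy":283.5,"dz":8,"rx":0,"ry":0,"rz":0,"gripper":0},
])

```text
t: 2.1
eef_pos: [0.5932, -0.2264, 0.1996]
ee_rot: [-3.141, 0.001, 0.779]
force: [0.2, 0.4, 0.5]
width: 0.0879
gripper_force: 0.0
```

```bash
python3 - <<'E'
from h import *
f=grab('wrist'); cv2.imwrite('pics/wrist0.png',f['frame'][...,::-1])
print(f['fx'],f['cx'],f['cy'],np.round(np.linalg.inv(f['view']),3).tolist())
E
python3 go.py 593 -225 200 .785
```

```text
309.70691628693146 320.1263716269966 201.17299852608596 [[0.702, -0.682, -0.206, 0.649], [-0.712, -0.672, -0.201, -0.172], [-0.001, 0.287, -0.958, 0.359], [0.0, 0.0, 0.0, 1.0]]
d mm [ 1.7 -3.7 -1.2] rot [-0.     0.002 -0.007] q [-0.06  0.31 -0.11  0.   -1.14  2.41] t 2.15
```

View pics/wrist0.png

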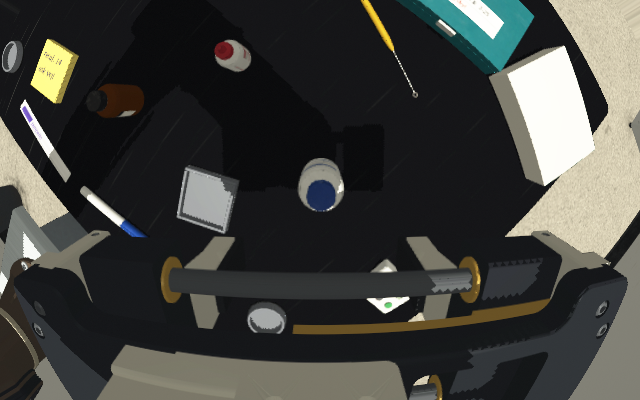

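The wrist view shows the wide bottle's cap at (321,195), centred between the fingers. The square holder is at about (209,199) and the near dropper's red cap at about (228,51).

```bash
cat > fe.py <<'E'
import sys; from h import *
d=dict(np.load('/tmp/wrist.npz')); Vi=np.linalg.inv(d['view'])
for a in sys.argv[1:]:
    u,v,z=map(float,a.split(',')); p=np.array([u-d['cx'],v-d['cy']])/d['fx']; th=np.hypot(*p)
    r=Vi[:3,:3]@np.r_[p/th*np.sin(th),np.cos(th)]; print(a,np.round((Vi[:3,3]+r*(z-Vi[2,3])/r[2])*1000,1))
E
python3 fe.py 321,195,.09 321,209,.09 209,199,.012 221,49,.075 95,101,.082 266,319,.016; python3 go.py 593 -225 62 .785
```

```text
321,195,.09 [ 596.  -224.8   90. ]
321,209,.09 [ 586.5 -234.1   90. ]
209,199,.012 [ 481.2 -146.    12. ]
221,49,.075 [628.7 -61.9  75. ]
95,101,.082 [500.4  19.6  82. ]
266,319,.016 [ 399.4 -310.7   16. ]
d mm [  2.   -3.6 136.8] rot [-0.     0.002 -0.007] q [-0.06  0.31 -0.11  0.   -1.14  2.41] t 2.15
```

>>> jog_arm([
  {"dx":1,"dy":-2,"dz":20,"rx":0,"ry":0,"rz":0,"gripper":0},
  {"dx":2,"dy":-3,"dz":40,"rx":0,"ry":0,"rz":0,"gripper":0},
  {"dx":2,"dy":-3,"dz":60,"rx":0,"ry":0,"rz":0,"gripper":0},
  {"dx":2,"dy":-3,"dz":80,"rx":0,"ry":0,"rz":0,"gripper":0},
  {"dx":2,"dy":-3,"dz":100,"rx":0,"ry":0,"rz":0,"gripper":0},
  {"dx":2,"dy":-3,"dz":118,"rx":0,"ry":0,"rz":0,"gripper":0},
  {"dx":2,"dy":-3,"dz":132,"rx":0,"ry":0,"rz":0,"gripper":0},
  {"dx":2,"dy":-3,"dz":137,"rx":0,"ry":0,"rz":0,"gripper":0},
])

```text
t: 2.82
eef_pos: [0.5904, -0.2192, 0.0606]
ee_rot: [-3.138, 0.002, 0.78]
force: [-0.8, 0.1, 0.9]
width: 0.0878
gripper_force: 0.0
```

>>> jog_arm([
  {"dx":0,"dy":0,"dz":0,"rx":0,"ry":0,"rz":0,"gripper":0.4},
  {"dx":0,"dy":0,"dz":0,"rx":0,"ry":0,"rz":0,"gripper":0.6},
  {"dx":0,"dy":0,"dz":0,"rx":0,"ry":0,"rz":0,"gripper":0.6},
  {"dx":0,"dy":0,"dz":0,"rx":0,"ry":0,"rz":0,"gripper":0.7},
  {"dx":0,"dy":0,"dz":0,"rx":0,"ry":0,"rz":0,"gripper":0.7},
  {"dx":0,"dy":0,"dz":0,"rx":0,"ry":0,"rz":0,"gripper":0.7},
  {"dx":0,"dy":0,"dz":0,"rx":0,"ry":0,"rz":0,"gripper":0.7},
  {"dx":0,"dy":0,"dz":0,"rx":0,"ry":0,"rz":0,"gripper":0.7},
], force=15)

```text
t: 3.48
eef_pos: [0.5925, -0.2197, 0.064]
ee_rot: [3.141, -0.001, 0.78]
force: [1.1, -1.1, 2.0]
width: 0.0457
gripper_force: 14.9
```

>>> jog_arm([
  {"dx":0,"dy":0,"dz":-5,"rx":0,"ry":0,"rz":0,"gripper":0.7},
  {"dx":0,"dy":0,"dz":-20,"rx":0,"ry":0,"rz":0,"gripper":0.7},
  {"dx":0,"dy":0,"dz":-40,"rx":0,"ry":0,"rz":0,"gripper":0.7},
  {"dx":0,"dy":0,"dz":-60,"rx":0,"ry":0,"rz":0,"gripper":0.7},
  {"dx":0,"dy":0,"dz":-80,"rx":0,"ry":0,"rz":0,"gripper":0.7},
  {"dx":0,"dy":0,"dz":-100,"rx":0,"ry":0,"rz":0,"gripper":0.7},
  {"dx":0,"dy":0,"dz":-115,"rx":0,"ry":0,"rz":0,"gripper":0.7},
  {"dx":0,"dy":0,"dz":-120,"rx":0,"ry":0,"rz":0,"gripper":0.7},
])

```text
t: 4.15
eef_pos: [0.5931, -0.2198, 0.1865]
ee_rot: [3.138, -0.002, 0.78]
force: [0.1, 0.4, -0.5]
width: 0.0457
gripper_force: 14.9
```

```bash
python3 go.py 598 299 183 .785
```

```text
d mm [ 368.5 -365.2    3.2] rot [ 0.003 -0.002 -0.005] q [-0.05  0.31 -0.14  0.   -1.11  2.4 ] t 4.15
```

>>> jog_arm([
  {"dx":7,"dy":-7,"dz":0,"rx":0,"ry":0,"rz":0,"gripper":0.7},
  {"dx":22,"dy":-22,"dz":0,"rx":0,"ry":0,"rz":0,"gripper":0.7},
  {"dx":45,"dy":-45,"dz":0,"rx":0,"ry":0,"rz":0,"gripper":0.7},
  {"dx":70,"dy":-70,"dz":0,"rx":0,"ry":0,"rz":0,"gripper":0.7},
  {"dx":95,"dy":-95,"dz":0,"rx":0,"ry":0,"rz":0,"gripper":0.7},
  {"dx":120,"dy":-120,"dz":0,"rx":0,"ry":0,"rz":0,"gripper":0.7},
  {"dx":145,"dy":-145,"dz":0,"rx":0,"ry":0,"rz":0,"gripper":0.7},
  {"dx":170,"dy":-170,"dz":0,"rx":0,"ry":0,"rz":0,"gripper":0.7},
])

```text
t: 4.82
eef_pos: [0.5921, 0.0229, 0.1821]
ee_rot: [-3.14, 0.002, 0.78]
force: [1.3, 0.7, -0.7]
width: 0.0456
gripper_force: 14.9
```

```bash
python3 go.py 598 299 183 .785
```

```text
d mm [ 198.4 -192.1   -0.9] rot [-0.001  0.002 -0.005] q [ 0.37  0.26 -0.23 -0.   -1.08  1.98] t 4.82
```

>>> jog_arm([
  {"dx":25,"dy":-25,"dz":0,"rx":0,"ry":0,"rz":0,"gripper":0.7},
  {"dx":52,"dy":-51,"dz":0,"rx":0,"ry":0,"rz":0,"gripper":0.7},
  {"dx":80,"dy":-78,"dz":0,"rx":0,"ry":0,"rz":0,"gripper":0.7},
  {"dx":108,"dy":-105,"dz":0,"rx":0,"ry":0,"rz":0,"gripper":0.7},
  {"dx":136,"dy":-132,"dz":0,"rx":0,"ry":0,"rz":0,"gripper":0.7},
  {"dx":162,"dy":-157,"dz":0,"rx":0,"ry":0,"rz":0,"gripper":0.7},
  {"dx":184,"dy":-179,"dz":0,"rx":0,"ry":0,"rz":0,"gripper":0.7},
  {"dx":196,"dy":-191,"dz":0,"rx":0,"ry":0,"rz":0,"gripper":0.7},
])

```text
t: 5.48
eef_pos: [0.597, 0.298, 0.1816]
ee_rot: [-3.141, 0.002, 0.782]
force: [0.7, 0.4, -1.0]
width: 0.0455
gripper_force: 14.9
```

```bash
python3 go.py 598 299 67 .785;python3 - <<'E'
from h import *
f=grab('wrist'); cv2.imwrite('pics/wrist1.png',f['frame'][...,::-1])
E
```

```text
d mm [  1.6   0.  114.6] rot [-0.001  0.002 -0.003] q [ 0.75  0.37 -0.06 -0.   -1.13  1.6 ] t 5.48
```

View pics/wrist1.png

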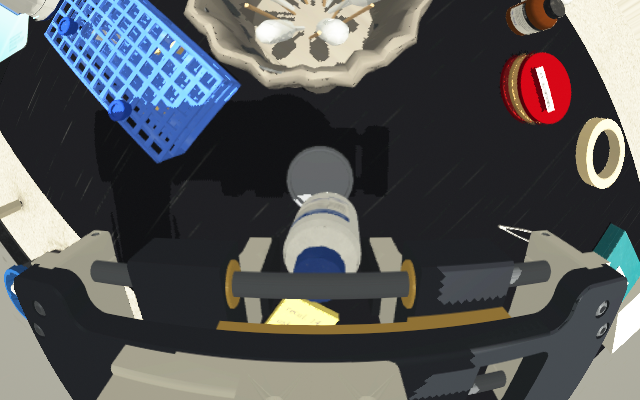

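The bottle hangs upright in the jaws. The large holder's rim is at (287..354, about 178), top edge about 147, and there is clear space to the pot.

```bash
python3 fe.py 320,147,.016 287,178,.016 354,178,.016
```

```text
320,147,.016 [625.2 326.2  16. ]
287,178,.016 [576.4 327.9  16. ]
354,178,.016 [627.3 276.6  16. ]
```

>>> jog_arm([
  {"dx":2,"dy":0,"dz":12,"rx":0,"ry":0,"rz":0,"gripper":0.7},
  {"dx":4,"dy":0,"dz":30,"rx":0,"ry":0,"rz":0,"gripper":0.7},
  {"dx":4,"dy":0,"dz":50,"rx":0,"ry":0,"rz":0,"gripper":0.7},
  {"dx":4,"dy":0,"dz":68,"rx":0,"ry":0,"rz":0,"gripper":0.7},
  {"dx":4,"dy":0,"dz":84,"rx":0,"ry":0,"rz":0,"gripper":0.7},
  {"dx":4,"dy":0,"dz":96,"rx":0,"ry":0,"rz":0,"gripper":0.7},
  {"dx":4,"dy":0,"dz":104,"rx":0,"ry":0,"rz":0,"gripper":0.7},
  {"dx":4,"dy":0,"dz":108,"rx":0,"ry":0,"rz":0,"gripper":0.7},
])

```text
t: 6.2
eef_pos: [0.6024, 0.2977, 0.0756]
ee_rot: [3.141, -0.003, 0.78]
force: [-2.8, 4.6, 14.4]
width: 0.0459
gripper_force: 15.2
```

>>> jog_arm([
  {"dx":0,"dy":0,"dz":1,"rx":0,"ry":0,"rz":0,"gripper":0.7},
  {"dx":0,"dy":0,"dz":2,"rx":0,"ry":0,"rz":0,"gripper":0.7},
  {"dx":0,"dy":0,"dz":3,"rx":0,"ry":0,"rz":0,"gripper":0.7},
  {"dx":0,"dy":0,"dz":4,"rx":0,"ry":0,"rz":0,"gripper":0.7},
  {"dx":0,"dy":0,"dz":5,"rx":0,"ry":0,"rz":0,"gripper":0.7},
  {"dx":0,"dy":0,"dz":5,"rx":0,"ry":0,"rz":0,"gripper":0.7},
  {"dx":0,"dy":0,"dz":5,"rx":0,"ry":0,"rz":0,"gripper":0.7},
  {"dx":0,"dy":0,"dz":5,"rx":0,"ry":0,"rz":0,"gripper":0.7},
])

```text
t: 6.87
eef_pos: [0.604, 0.2997, 0.0746]
ee_rot: [3.14, -0.009, 0.782]
force: [-1.9, 3.8, 14.3]
width: 0.0457
gripper_force: 15.3
```

Run:
```python
from h import *
f=grab('wrist'); cv2.imwrite('pics/wrist2.png',np.hstack([cv2.resize(f['frame'][110:310,200:440,::-1],(480,400),interpolation=cv2.INTER_CUBIC)]))
f=grab('side'); w=world(f)
v=np.linalg.inv(np.linalg.inv(f['view']))@np.r_[.6,.3,.03,1]; u0=int(f['fx']*v[0]/v[2]+f['cx']);v0=int(f['fy']*v[1]/v[2]+f['cy']);print(u0,v0)
a=cv2.imread('pics/wrist2.png'); b=cv2.resize(f['frame'][v0-40:v0+40,u0-30:u0+30,::-1],(300,400),interpolation=cv2.INTER_CUBIC)
cv2.imwrite('pics/c2.png',np.hstack([a,b]))
s=arm.get_state(); print(s['eef_pos'],s['force'])
```

```text
314 161
[0.60402594 0.29969094 0.07455247] [-1.89812466  4.09184092 15.84432046]
```

View pics/c2.png

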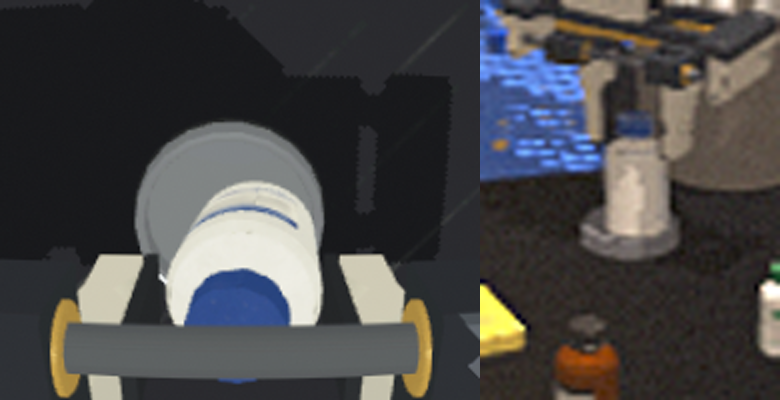

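```bash
python3 fe.py 267.5,208,.016 361.5,206,.016 314.5,171,.016
python3 - <<'E'
from h import *
d=dict(np.load('/tmp/wrist.npz')); Vi=np.linalg.inv(d['view'])
v,u=np.mgrid[150:260,240:400]; p=np.stack([u-d['cx'],v-d['cy']],-1)/d['fx']; th=np.linalg.norm(p,axis=-1,keepdims=True)
r=np.concatenate([p/th*np.tan(th),np.ones_like(th)],-1); z=d['z_map'][150:260,240:400]
w=(r*z[...,None])@Vi[:3,:3].T+Vi[:3,3]
# bottle body: z .03-.075 
for lo,hi in((.012,.019),(.022,.04),(.04,.06),(.06,.08)):
    m=(w[...,2]>lo)&(w[...,2]<hi)&(np.hypot(w[...,0]-.602,w[...,1]-.3)<.045)&(z>0); q=w[m]
    if len(q)<10: print(lo,len(q)); continue
    A=np.c_[2*q[:,:2],np.ones(len(q))]; c=np.linalg.lstsq(A,(q[:,:2]**2).sum(1),rcond=None)[0]
    print(lo,len(q),c[:2]*1000,'R',np.sqrt(c[2]+c[:2]@c[:2])*1000)
m=np.hypot(w[...,0]-.602,w[...,1]-.3)<.03; print('z hist',np.histogram(w[...,2][m],bins=np.arange(0,.11,.005)))
E
python3 go.py 600 300 100 .785
```

```text
267.5,208,.016 [582. 333.  16.]
361.5,206,.016 [632.5 284.3  16. ]
314.5,171,.016 [626.7 327.6  16. ]
0.012 1030 [599.20519173 301.44307344] R 32.82156775206723
0.022 259 [601.31400168 291.30788641] R 22.901113388805314
0.04 418 [601.65890268 293.89261827] R 22.757289238460988
0.06 1620 [602.46968416 296.25703228] R 20.817218780751336
z hist (array([1739,    0,   46,  124,   65,   60,   84,   69,   90,   93,  112,
        123,  140,  150,  380,  947,  880,  161,  279,  308,  210]), array([0.   , 0.005, 0.01 , 0.015, 0.02 , 0.025, 0.03 , 0.035, 0.04 ,
       0.045, 0.05 , 0.055, 0.06 , 0.065, 0.07 , 0.075, 0.08 , 0.085,
       0.09 , 0.095, 0.1  , 0.105]))
d mm [ -2.4  -3.  -25.5] rot [ 0.001 -0.009 -0.003] q [ 0.75  0.47 -0.18  0.   -0.91  1.6 ] t 6.97
```

>>> jog_arm([
  {"dx":0,"dy":0,"dz":-5,"rx":0,"ry":0,"rz":0,"gripper":0.7},
  {"dx":0,"dy":0,"dz":-10,"rx":0,"ry":0,"rz":0,"gripper":0.7},
  {"dx":0,"dy":0,"dz":-15,"rx":0,"ry":0,"rz":0,"gripper":0.7},
  {"dx":0,"dy":0,"dz":-20,"rx":0,"ry":0,"rz":0,"gripper":0.7},
  {"dx":0,"dy":0,"dz":-20,"rx":0,"ry":0,"rz":0,"gripper":0.7},
  {"dx":0,"dy":0,"dz":-20,"rx":0,"ry":0,"rz":0,"gripper":0.7},
  {"dx":0,"dy":0,"dz":-20,"rx":0,"ry":0,"rz":0,"gripper":0.7},
  {"dx":0,"dy":0,"dz":-20,"rx":0,"ry":0,"rz":0,"gripper":0.7},
])

```text
t: 7.63
eef_pos: [0.6009, 0.2971, 0.09]
ee_rot: [-3.141, 0.001, 0.78]
force: [0.8, -0.5, -1.0]
width: 0.0461
gripper_force: 14.9
```

```bash
cat > fit.py <<'E'
from h import *
def wfit(rad,top,c0=None):
    """circle centres (mm) of held bottle body at several heights in wrist depth; rad in m"""
    d=grab('wrist'); Vi=np.linalg.inv(d['view']); s=arm.get_state(); e=s['eef_pos'] if c0 is None else np.array(c0)
    v,u=np.mgrid[:400,:640]; p=np.stack([u-d['cx'],v-d['cy']],-1)/d['fx']; th=np.linalg.norm(p,axis=-1,keepdims=True)
    r=np.concatenate([p/th*np.tan(th),np.ones_like(th)],-1); z=d['z_map']
    w=(r*z[...,None])@Vi[:3,:3].T+Vi[:3,3]; q=w[(z>0)&(np.hypot(w[...,0]-e[0],w[...,1]-e[1])<rad+.012)]
    print('tcp',np.round(e*1000,1),'zmax %.1f'%(np.percentile(q[:,2],99.5)*1000),'zmin>6mm %.1f'%(np.percentile(q[q[:,2]>.025][:,2],.5)*1000))
    from scipy.optimize import least_squares
    for a in np.arange(.02,e[2]+.02,.015):
        g=q[(q[:,2]>a)&(q[:,2]<a+.015)]
        if len(g)<25: continue
        k=least_squares(lambda c:np.hypot(g[:,0]-c[0],g[:,1]-c[1])-rad,e[:2]-.005*0+[-.0,0],loss='soft_l1',f_scale=.001)
        print('z %.0f n %d'%(a*1000+7.5,len(g)),np.round(k.x*1000,1),'rms %.1f'%(1000*np.sqrt(np.mean(k.fun**2))))
if __name__=='__main__':
    import sys; wfit(float(sys.argv[1]),0)
E
python3 fit.py .023
```

```text
tcp [601.  297.2  90. ] zmax 211.8 zmin>6mm 39.0
z 28 n 77 [599.  288.1] rms 0.3
z 42 n 236 [599.  289.4] rms 0.4
z 58 n 311 [599.  290.9] rms 0.4
z 73 n 431 [598.8 292.4] rms 0.3
z 88 n 1506 [598.  291.9] rms 1.9
z 103 n 2056 [592.2 289.8] rms 6.6
```

>>> jog_arm([
  {"dx":0,"dy":0,"dz":-5,"rx":0,"ry":0,"rz":0,"gripper":0.7},
  {"dx":2,"dy":-2,"dz":-10,"rx":0.02,"ry":0.02,"rz":0,"gripper":0.7},
  {"dx":4,"dy":-4,"dz":-10,"rx":0.04,"ry":0.04,"rz":0,"gripper":0.7},
  {"dx":5.5,"dy":-5.5,"dz":-10,"rx":0.067,"ry":0.067,"rz":0,"gripper":0.7},
  {"dx":5.5,"dy":-5.5,"dz":-10,"rx":0.067,"ry":0.067,"rz":0,"gripper":0.7},
  {"dx":5.5,"dy":-5.5,"dz":-10,"rx":0.067,"ry":0.067,"rz":0,"gripper":0.7},
  {"dx":5.5,"dy":-5.5,"dz":-10,"rx":0.067,"ry":0.067,"rz":0,"gripper":0.7},
  {"dx":5.5,"dy":-5.5,"dz":-10,"rx":0.067,"ry":0.067,"rz":0,"gripper":0.7},
])

```text
t: 8.35
eef_pos: [0.6012, 0.3051, 0.1004]
ee_rot: [-3.075, -0.066, 0.778]
force: [-0.1, -0.8, -0.7]
width: 0.0458
gripper_force: 14.9
```

```bash
python3 fit.py .023
python3 - <<'E'
from h import *
f=dict(np.load('/tmp/wrist.npz')); cv2.imwrite('pics/w3.png',cv2.resize(f['frame'][110:310,200:440,::-1],(480,400),interpolation=cv2.INTER_CUBIC))
E
```

```text
tcp [601.1 305.2 100.3] zmax 225.8 zmin>6mm 51.2
z 42 n 145 [599.3 301.5] rms 0.3
z 58 n 251 [599.3 301.8] rms 0.3
z 73 n 325 [599.2 301.9] rms 0.3
z 88 n 444 [599.  301.9] rms 0.3
z 103 n 2631 [595.6 298.6] rms 4.0
z 118 n 1258 [591.1 299.9] rms 9.0
```

View pics/w3.png

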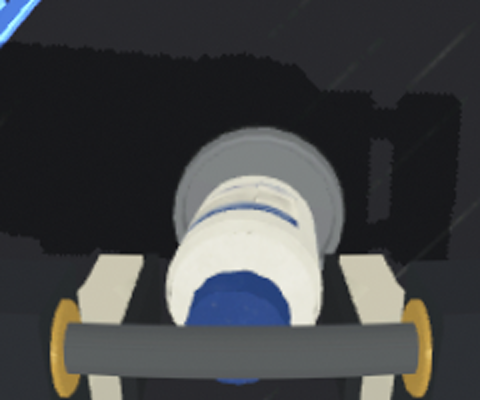

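Run:
```python
from station import arm
from scipy.spatial.transform import Rotation as R
print(R.from_euler('xyz',arm.get_state()['ee_rot']).inv().apply([0,0,-1]))
```

```text
[-0.06614392  0.06639758  0.99559849]
```

>>> jog_arm([
  {"dx":-0.3,"dy":0.3,"dz":5,"rx":0,"ry":0,"rz":0,"gripper":0.7},
  {"dx":-0.7,"dy":0.7,"dz":10,"rx":0,"ry":0,"rz":0,"gripper":0.7},
  {"dx":-1.0,"dy":1.0,"dz":15,"rx":0,"ry":0,"rz":0,"gripper":0.7},
  {"dx":-1.3,"dy":1.3,"dz":20,"rx":0,"ry":0,"rz":0,"gripper":0.7},
  {"dx":-1.7,"dy":1.7,"dz":25,"rx":0,"ry":0,"rz":0,"gripper":0.7},
  {"dx":-2,"dy":2,"dz":29,"rx":0,"ry":0,"rz":0,"gripper":0.7},
  {"dx":-2,"dy":2,"dz":30,"rx":0,"ry":0,"rz":0,"gripper":0.7},
  {"dx":-2,"dy":2,"dz":30,"rx":0,"ry":0,"rz":0,"gripper":0.7},
])

```text
t: 9.07
eef_pos: [0.601, 0.3049, 0.0697]
ee_rot: [-3.074, -0.066, 0.778]
force: [-0.2, -0.9, -0.4]
width: 0.046
gripper_force: 14.9
```

>>> jog_arm([
  {"dx":0,"dy":0,"dz":0.5,"rx":0,"ry":0,"rz":0,"gripper":0.7},
  {"dx":-0.1,"dy":0.1,"dz":1,"rx":0,"ry":0,"rz":0,"gripper":0.7},
  {"dx":-0.1,"dy":0.1,"dz":1.5,"rx":0,"ry":0,"rz":0,"gripper":0.7},
  {"dx":-0.2,"dy":0.2,"dz":2,"rx":0,"ry":0,"rz":0,"gripper":0.7},
  {"dx":-0.2,"dy":0.2,"dz":2.5,"rx":0,"ry":0,"rz":0,"gripper":0.7},
  {"dx":-0.2,"dy":0.2,"dz":3,"rx":0,"ry":0,"rz":0,"gripper":0.7},
  {"dx":-0.2,"dy":0.2,"dz":3,"rx":0,"ry":0,"rz":0,"gripper":0.7},
  {"dx":-0.2,"dy":0.2,"dz":3,"rx":0,"ry":0,"rz":0,"gripper":0.7},
])

```text
t: 9.73
eef_pos: [0.6012, 0.3051, 0.0673]
ee_rot: [-3.074, -0.067, 0.778]
force: [-0.7, 0.5, -0.5]
width: 0.0458
gripper_force: 14.9
```

>>> jog_arm([
  {"dx":0,"dy":0,"dz":0.5,"rx":0,"ry":0,"rz":0,"gripper":0.7},
  {"dx":-0.1,"dy":0.1,"dz":1,"rx":0,"ry":0,"rz":0,"gripper":0.7},
  {"dx":-0.1,"dy":0.1,"dz":1.5,"rx":0,"ry":0,"rz":0,"gripper":0.7},
  {"dx":-0.2,"dy":0.2,"dz":2,"rx":0,"ry":0,"rz":0,"gripper":0.7},
  {"dx":-0.2,"dy":0.2,"dz":2.5,"rx":0,"ry":0,"rz":0,"gripper":0.7},
  {"dx":-0.2,"dy":0.2,"dz":3,"rx":0,"ry":0,"rz":0,"gripper":0.7},
  {"dx":-0.2,"dy":0.2,"dz":3,"rx":0,"ry":0,"rz":0,"gripper":0.7},
  {"dx":-0.2,"dy":0.2,"dz":3,"rx":0,"ry":0,"rz":0,"gripper":0.7},
])

```text
t: 10.4
eef_pos: [0.6016, 0.3053, 0.0649]
ee_rot: [-3.075, -0.068, 0.778]
force: [-0.7, -0.5, 4.4]
width: 0.0457
gripper_force: 14.9
```

>>> jog_arm([
  {"dx":0,"dy":0,"dz":0,"rx":0,"ry":0,"rz":0,"gripper":0.45},
  {"dx":0,"dy":0,"dz":0,"rx":0,"ry":0,"rz":0,"gripper":0.4},
  {"dx":0,"dy":0,"dz":0,"rx":0,"ry":0,"rz":0,"gripper":0.3},
  {"dx":0,"dy":0,"dz":0,"rx":0,"ry":0,"rz":0,"gripper":0.2},
  {"dx":0,"dy":0,"dz":0,"rx":0,"ry":0,"rz":0,"gripper":0.1},
  {"dx":0,"dy":0,"dz":0,"rx":0,"ry":0,"rz":0,"gripper":0},
  {"dx":0,"dy":0,"dz":0,"rx":0,"ry":0,"rz":0,"gripper":0},
  {"dx":0,"dy":0,"dz":0,"rx":0,"ry":0,"rz":0,"gripper":0},
])

```text
t: 11.07
eef_pos: [0.6012, 0.3051, 0.0642]
ee_rot: [-3.074, -0.067, 0.778]
force: [1.3, 0.2, -0.3]
width: 0.0854
gripper_force: 0.0
```

```bash
python3 fit.py .023;  python3 go.py 601 305 180 .785
```

```text
tcp [601.2 305.1  64.3] zmax 189.9 zmin>6mm 31.5
z 28 n 295 [599.5 301.6] rms 0.3
z 42 n 356 [599.5 301.6] rms 0.2
z 58 n 659 [599.2 301.3] rms 0.4
z 73 n 2121 [594.5 296.9] rms 3.3
z 88 n 1199 [590.  293.3] rms 5.4
d mm [   7.5   -7.8 -115.2] rot [-0.067 -0.067 -0.005] q [ 0.72  0.47 -0.18 -0.09 -0.86  1.69] t 11.12
```

>>> jog_arm([
  {"dx":0,"dy":0,"dz":-15,"rx":0,"ry":0,"rz":0,"gripper":0},
  {"dx":0,"dy":0,"dz":-35,"rx":0,"ry":0,"rz":0,"gripper":0},
  {"dx":0,"dy":0,"dz":-55,"rx":0,"ry":0,"rz":0,"gripper":0},
  {"dx":2,"dy":-2,"dz":-75,"rx":-0.02,"ry":-0.02,"rz":0,"gripper":0},
  {"dx":4,"dy":-4,"dz":-95,"rx":-0.04,"ry":-0.04,"rz":0,"gripper":0},
  {"dx":6,"dy":-6,"dz":-110,"rx":-0.067,"ry":-0.067,"rz":0,"gripper":0},
  {"dx":7,"dy":-7,"dz":-115,"rx":-0.067,"ry":-0.067,"rz":0,"gripper":0},
  {"dx":7,"dy":-7,"dz":-115,"rx":-0.067,"ry":-0.067,"rz":0,"gripper":0},
])

```text
t: 11.78
eef_pos: [0.6015, 0.3052, 0.181]
ee_rot: [-3.141, -0.003, 0.781]
force: [0.2, 0.9, -0.4]
width: 0.0873
gripper_force: 0.0
```

```bash
python3 go.py 499 21 180 .785
```

```text
d mm [-2.730e+02  1.296e+02  1.000e-01] rot [-0.    -0.003 -0.004] q [ 0.76  0.38 -0.05 -0.   -1.13  1.59] t 11.78
```

>>> jog_arm([
  {"dx":-35,"dy":17,"dz":0,"rx":0,"ry":0,"rz":0,"gripper":0},
  {"dx":-71,"dy":34,"dz":0,"rx":0,"ry":0,"rz":0,"gripper":0},
  {"dx":-107,"dy":51,"dz":0,"rx":0,"ry":0,"rz":0,"gripper":0},
  {"dx":-143,"dy":68,"dz":0,"rx":0,"ry":0,"rz":0,"gripper":0},
  {"dx":-179,"dy":85,"dz":0,"rx":0,"ry":0,"rz":0,"gripper":0},
  {"dx":-215,"dy":102,"dz":0,"rx":0,"ry":0,"rz":0,"gripper":0},
  {"dx":-250,"dy":118,"dz":0,"rx":0,"ry":0,"rz":0,"gripper":0},
  {"dx":-273,"dy":130,"dz":0,"rx":0,"ry":0,"rz":0,"gripper":0},
])

```text
t: 12.45
eef_pos: [0.4958, 0.0168, 0.1785]
ee_rot: [-3.14, 0.001, 0.779]
force: [0.1, -0.5, -0.2]
width: 0.088
gripper_force: 0.0
```

```bash
python3 - <<'E'
from fit import *
wfit(.020,0,[.499,.021,.09])
E
python3 go.py 499 21 53 .785
```

```text
tcp [499.  21.  90.] zmax 300.5 zmin>6mm 42.2
z 28 n 76 [498.2  22.5] rms 0.3
z 42 n 107 [498.3  22.5] rms 0.4
z 58 n 706 [495.8  20.1] rms 3.3
z 73 n 121 [491.8  16.2] rms 1.8
z 88 n 546 [515.6  15. ] rms 5.7
d mm [  8.   -1.2 125.5] rot [-0.002  0.002 -0.007] q [ 0.43  0.1  -0.44 -0.   -1.03  1.92] t 12.5
```

>>> jog_arm([
  {"dx":0,"dy":0,"dz":15,"rx":0,"ry":0,"rz":0,"gripper":0},
  {"dx":0,"dy":0,"dz":35,"rx":0,"ry":0,"rz":0,"gripper":0},
  {"dx":0,"dy":0,"dz":55,"rx":0,"ry":0,"rz":0,"gripper":0},
  {"dx":0,"dy":0,"dz":65,"rx":0,"ry":0,"rz":0,"gripper":0},
  {"dx":0,"dy":0,"dz":65,"rx":0,"ry":0,"rz":0,"gripper":0},
  {"dx":0,"dy":0,"dz":65,"rx":0,"ry":0,"rz":0,"gripper":0},
  {"dx":0,"dy":0,"dz":65,"rx":0,"ry":0,"rz":0,"gripper":0},
  {"dx":0,"dy":0,"dz":65,"rx":0,"ry":0,"rz":0,"gripper":0},
])

```text
t: 13.17
eef_pos: [0.4993, 0.02, 0.1156]
ee_rot: [3.141, -0.002, 0.78]
force: [0.6, -0.1, 0.1]
width: 0.0873
gripper_force: 0.0
```

```bash
python3 - <<'E'
from fit import *
wfit(.020,0,[.499,.021,.09])
E
python3 go.py 498.5 22.5 53 .785
```

```text
tcp [499.  21.  90.] zmax 237.7 zmin>6mm 33.3
z 28 n 169 [498.3  22.5] rms 0.3
z 42 n 195 [498.3  22.4] rms 0.3
z 58 n 1110 [495.8  20. ] rms 3.1
z 73 n 242 [491.2  16.7] rms 1.3
z 88 n 883 [498.1   4.3] rms 5.7
d mm [ 1.1 -2.4 62.7] rot [ 0.001 -0.002 -0.005] q [ 0.43  0.17 -0.52  0.   -0.88  1.92] t 13.22
```

>>> jog_arm([
  {"dx":1,"dy":-2.4,"dz":5,"rx":0,"ry":0,"rz":0,"gripper":0},
  {"dx":1,"dy":-2.4,"dz":20,"rx":0,"ry":0,"rz":0,"gripper":0},
  {"dx":1,"dy":-2.4,"dz":36,"rx":0,"ry":0,"rz":0,"gripper":0},
  {"dx":1,"dy":-2.4,"dz":52,"rx":0,"ry":0,"rz":0,"gripper":0},
  {"dx":1,"dy":-2.4,"dz":62,"rx":0,"ry":0,"rz":0,"gripper":0},
  {"dx":1,"dy":-2.4,"dz":62,"rx":0,"ry":0,"rz":0,"gripper":0},
  {"dx":1,"dy":-2.4,"dz":62,"rx":0,"ry":0,"rz":0,"gripper":0},
  {"dx":1,"dy":-2.4,"dz":62,"rx":0,"ry":0,"rz":0,"gripper":0.1},
])

```text
t: 13.88
eef_pos: [0.4981, 0.0224, 0.0534]
ee_rot: [3.141, -0.001, 0.781]
force: [0.8, 0.1, -0.3]
width: 0.0845
gripper_force: 0.0
```

>>> jog_arm([
  {"dx":0,"dy":0,"dz":0,"rx":0,"ry":0,"rz":0,"gripper":0.3},
  {"dx":0,"dy":0,"dz":0,"rx":0,"ry":0,"rz":0,"gripper":0.4},
  {"dx":0,"dy":0,"dz":0,"rx":0,"ry":0,"rz":0,"gripper":0.48},
  {"dx":0,"dy":0,"dz":0,"rx":0,"ry":0,"rz":0,"gripper":0.52},
  {"dx":0,"dy":0,"dz":0,"rx":0,"ry":0,"rz":0,"gripper":0.56},
  {"dx":0,"dy":0,"dz":0,"rx":0,"ry":0,"rz":0,"gripper":0.6},
  {"dx":0,"dy":0,"dz":0,"rx":0,"ry":0,"rz":0,"gripper":0.7},
  {"dx":0,"dy":0,"dz":0,"rx":0,"ry":0,"rz":0,"gripper":0.7},
], force=15)

```text
t: 14.55
eef_pos: [0.4977, 0.0221, 0.0528]
ee_rot: [3.142, -0.0, 0.78]
force: [0.4, 0.1, 0.7]
width: 0.0397
gripper_force: 15.0
```

>>> jog_arm([
  {"dx":0,"dy":0,"dz":-4,"rx":0,"ry":0,"rz":0,"gripper":0.7},
  {"dx":0,"dy":0,"dz":-16,"rx":0,"ry":0,"rz":0,"gripper":0.7},
  {"dx":0,"dy":0,"dz":-32,"rx":0,"ry":0,"rz":0,"gripper":0.7},
  {"dx":0,"dy":0,"dz":-46,"rx":0,"ry":0,"rz":0,"gripper":0.7},
  {"dx":0,"dy":0,"dz":-56,"rx":0,"ry":0,"rz":0,"gripper":0.7},
  {"dx":0,"dy":0,"dz":-60,"rx":0,"ry":0,"rz":0,"gripper":0.7},
  {"dx":0,"dy":0,"dz":-60,"rx":0,"ry":0,"rz":0,"gripper":0.7},
  {"dx":0,"dy":0,"dz":-60,"rx":0,"ry":0,"rz":0,"gripper":0.7},
])

```text
t: 15.22
eef_pos: [0.4974, 0.0221, 0.1124]
ee_rot: [-3.141, -0.0, 0.78]
force: [0.0, -0.3, -0.8]
width: 0.0398
gripper_force: 15.0
```

```bash
python3 - <<'E'
from fit import *
wfit(.020,0)
E
python3 go.py 474 -144 113 .785
```

```text
tcp [497.1  21.9 112.1] zmax 234.3 zmin>6mm 68.0
z 58 n 66 [497.9  22.4] rms 0.3
z 73 n 302 [497.9  22.4] rms 0.3
z 88 n 374 [497.9  22.4] rms 0.3
z 103 n 480 [497.9  22.5] rms 0.3
z 118 n 2457 [495.7  20.4] rms 3.8
z 133 n 1313 [492.3  17.7] rms 7.3
d mm [-133.1  101.7   -0.9] rot [-0.001  0.001 -0.005] q [ 0.44  0.18 -0.52 -0.   -0.87  1.91] t 15.27
```

>>> jog_arm([
  {"dx":-9,"dy":7,"dz":0,"rx":0,"ry":0,"rz":0,"gripper":0.7},
  {"dx":-32,"dy":25,"dz":0,"rx":0,"ry":0,"rz":0,"gripper":0.7},
  {"dx":-60,"dy":47,"dz":0,"rx":0,"ry":0,"rz":0,"gripper":0.7},
  {"dx":-88,"dy":69,"dz":0,"rx":0,"ry":0,"rz":0,"gripper":0.7},
  {"dx":-112,"dy":88,"dz":0,"rx":0,"ry":0,"rz":0,"gripper":0.7},
  {"dx":-127,"dy":100,"dz":0,"rx":0,"ry":0,"rz":0,"gripper":0.7},
  {"dx":-131.5,"dy":104,"dz":0,"rx":0,"ry":0,"rz":0,"gripper":0.7},
  {"dx":-131.5,"dy":104,"dz":0,"rx":0,"ry":0,"rz":0,"gripper":0.7},
])

```text
t: 15.93
eef_pos: [0.4764, -0.146, 0.112]
ee_rot: [-3.141, 0.001, 0.778]
force: [0.3, 0.3, -1.2]
width: 0.0396
gripper_force: 15.0
```

```bash
python3 - <<'E'
from fit import *
wfit(.020,0)
f=dict(np.load('/tmp/wrist.npz')); cv2.imwrite('pics/w4.png',f['frame'][...,::-1])
E
python3 go.py 477 -145 59 .785
```

```text
tcp [ 476.8 -145.   112.1] zmax 233.8 zmin>6mm 67.7
z 58 n 74 [ 476.9 -145.6] rms 0.3
z 73 n 310 [ 477.  -145.6] rms 0.3
z 88 n 378 [ 476.9 -145.6] rms 0.3
z 103 n 481 [ 477.  -145.5] rms 0.3
z 118 n 2533 [ 474.6 -147.7] rms 4.0
z 133 n 1307 [ 470.8 -149.5] rms 7.5
d mm [ 0.2  0.2 53.1] rot [-0.001  0.001 -0.007] q [ 0.1   0.18 -0.52 -0.   -0.87  2.25] t 15.98
```

View pics/w4.png

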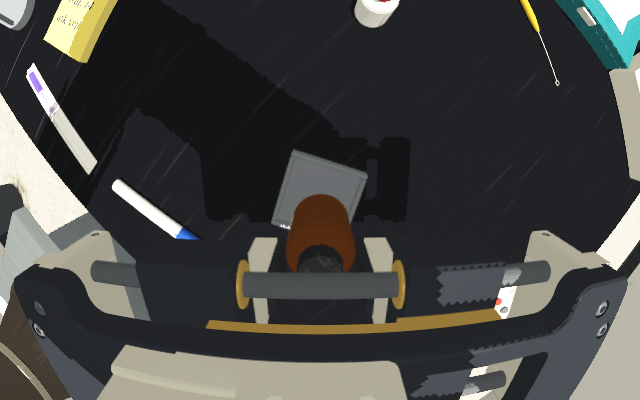

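The square holder's rim corners are at (292,150), (367,174) and (271,226). The amber bottle hangs upright above it.

```bash
python3 fe.py 292,150,.016 367,174,.016 271,226,.016
python3 - <<'E'
from h import *
d=dict(np.load('/tmp/wrist.npz')); Vi=np.linalg.inv(d['view'])
v,u=np.mgrid[:400,:640]; p=np.stack([u-d['cx'],v-d['cy']],-1)/d['fx']; th=np.linalg.norm(p,axis=-1,keepdims=True)
w=(np.concatenate([p/th*np.tan(th),np.ones_like(th)],-1)*d['z_map'][...,None])@Vi[:3,:3].T+Vi[:3,3]
m=(np.hypot(w[...,0]-.477,w[...,1]+.145)<.06)&(w[...,2]>.003)&(w[...,2]<.022)
q=w[m]; print(len(q),np.round(q.max(0)*1000),np.round(q.min(0)*1000),cv2.minAreaRect((q[:,:2]*1000).astype(np.float32)))
E
```

```text
292,150,.016 [492.7 -97.2  16. ]
367,174,.016 [ 522.4 -156.5   16. ]
271,226,.016 [ 430.1 -129.9   16. ]
3818 [522. -98.  18.] [ 431. -179.    3.] ((476.677490234375, -142.8902587890625), (68.91142272949219, 68.85176086425781), 26.464340209960938)
```

>>> jog_arm([
  {"dx":1,"dy":-2,"dz":4,"rx":0,"ry":0,"rz":0,"gripper":0.7},
  {"dx":1.4,"dy":-2,"dz":14,"rx":0,"ry":0,"rz":0,"gripper":0.7},
  {"dx":1.4,"dy":-2,"dz":26,"rx":0,"ry":0,"rz":0,"gripper":0.7},
  {"dx":1.4,"dy":-2,"dz":36,"rx":0,"ry":0,"rz":0,"gripper":0.7},
  {"dx":1.4,"dy":-2,"dz":44,"rx":0,"ry":0,"rz":0,"gripper":0.7},
  {"dx":1.4,"dy":-2,"dz":48,"rx":0,"ry":0,"rz":0,"gripper":0.7},
  {"dx":1.4,"dy":-2,"dz":50,"rx":0,"ry":0,"rz":0,"gripper":0.7},
  {"dx":1.4,"dy":-2,"dz":50,"rx":0,"ry":0,"rz":0,"gripper":0.7},
])

```text
t: 16.65
eef_pos: [0.4768, -0.1417, 0.0622]
ee_rot: [-3.141, 0.001, 0.781]
force: [-0.4, -0.1, -0.3]
width: 0.0396
gripper_force: 15.0
```

>>> jog_arm([
  {"dx":0,"dy":0,"dz":0.5,"rx":0,"ry":0,"rz":0,"gripper":0.7},
  {"dx":0,"dy":0,"dz":1,"rx":0,"ry":0,"rz":0,"gripper":0.7},
  {"dx":0,"dy":0,"dz":1.5,"rx":0,"ry":0,"rz":0,"gripper":0.7},
  {"dx":0,"dy":0,"dz":2,"rx":0,"ry":0,"rz":0,"gripper":0.7},
  {"dx":0,"dy":0,"dz":2.5,"rx":0,"ry":0,"rz":0,"gripper":0.7},
  {"dx":0,"dy":0,"dz":3,"rx":0,"ry":0,"rz":0,"gripper":0.7},
  {"dx":0,"dy":0,"dz":3,"rx":0,"ry":0,"rz":0,"gripper":0.7},
  {"dx":0,"dy":0,"dz":3,"rx":0,"ry":0,"rz":0,"gripper":0.7},
])

```text
t: 17.32
eef_pos: [0.4769, -0.142, 0.0597]
ee_rot: [-3.142, -0.0, 0.78]
force: [0.4, -0.2, -1.0]
width: 0.0395
gripper_force: 15.0
```

>>> jog_arm([
  {"dx":0,"dy":0,"dz":0.5,"rx":0,"ry":0,"rz":0,"gripper":0.7},
  {"dx":0,"dy":0,"dz":1,"rx":0,"ry":0,"rz":0,"gripper":0.7},
  {"dx":0,"dy":0,"dz":1.3,"rx":0,"ry":0,"rz":0,"gripper":0.7},
  {"dx":0,"dy":0,"dz":1.6,"rx":0,"ry":0,"rz":0,"gripper":0.7},
  {"dx":0,"dy":0,"dz":1.8,"rx":0,"ry":0,"rz":0,"gripper":0.7},
  {"dx":0,"dy":0,"dz":2,"rx":0,"ry":0,"rz":0,"gripper":0.7},
  {"dx":0,"dy":0,"dz":2,"rx":0,"ry":0,"rz":0,"gripper":0.7},
  {"dx":0,"dy":0,"dz":2,"rx":0,"ry":0,"rz":0,"gripper":0.7},
])

```text
t: 17.98
eef_pos: [0.477, -0.142, 0.0582]
ee_rot: [3.141, -0.0, 0.78]
force: [-0.8, 0.3, 5.8]
width: 0.0393
gripper_force: 15.0
```

Contact at the expected height (58 mm), so I release and rise.

>>> jog_arm([
  {"dx":0,"dy":0,"dz":0,"rx":0,"ry":0,"rz":0,"gripper":0.5},
  {"dx":0,"dy":0,"dz":0,"rx":0,"ry":0,"rz":0,"gripper":0.45},
  {"dx":0,"dy":0,"dz":0,"rx":0,"ry":0,"rz":0,"gripper":0.3},
  {"dx":0,"dy":0,"dz":0,"rx":0,"ry":0,"rz":0,"gripper":0.2},
  {"dx":0,"dy":0,"dz":0,"rx":0,"ry":0,"rz":0,"gripper":0.1},
  {"dx":0,"dy":0,"dz":0,"rx":0,"ry":0,"rz":0,"gripper":0},
  {"dx":0,"dy":0,"dz":0,"rx":0,"ry":0,"rz":0,"gripper":0},
  {"dx":0,"dy":0,"dz":0,"rx":0,"ry":0,"rz":0,"gripper":0},
])

```text
t: 18.65
eef_pos: [0.4769, -0.1419, 0.0577]
ee_rot: [-3.142, 0.0, 0.78]
force: [-0.6, 0.2, -0.3]
width: 0.0825
gripper_force: 0.0
```

```bash
python3 fit.py .020;  python3 go.py 477 -142 170 .785;  python3 go.py 627 -60 130 .785
```

```text
tcp [ 476.9 -142.    57.7] zmax 179.7 zmin>6mm 29.2
z 28 n 375 [ 477.5 -141.6] rms 0.3
z 42 n 437 [ 477.5 -141.6] rms 0.3
z 58 n 830 [ 477.2 -141.8] rms 0.6
z 73 n 1761 [ 472.6 -146.4] rms 2.9
d mm [ 0.000e+00  1.000e-01 -1.123e+02] rot [-0.     0.    -0.005] q [ 0.11  0.25 -0.59  0.   -0.73  2.24] t 18.7
d mm [164.3  47.3 -72.3] rot [-0.     0.    -0.005] q [ 0.11  0.25 -0.59  0.   -0.73  2.24] t 18.7
```

>>> jog_arm([
  {"dx":0,"dy":0,"dz":-5,"rx":0,"ry":0,"rz":0,"gripper":0},
  {"dx":0,"dy":0,"dz":-20,"rx":0,"ry":0,"rz":0,"gripper":0},
  {"dx":0,"dy":0,"dz":-38,"rx":0,"ry":0,"rz":0,"gripper":0},
  {"dx":0,"dy":0,"dz":-56,"rx":0,"ry":0,"rz":0,"gripper":0},
  {"dx":0,"dy":0,"dz":-72,"rx":0,"ry":0,"rz":0,"gripper":0},
  {"dx":0,"dy":0,"dz":-85,"rx":0,"ry":0,"rz":0,"gripper":0},
  {"dx":0,"dy":0,"dz":-90,"rx":0,"ry":0,"rz":0,"gripper":0},
  {"dx":0,"dy":0,"dz":-90,"rx":0,"ry":0,"rz":0,"gripper":0},
])

```text
t: 19.37
eef_pos: [0.4777, -0.1419, 0.1491]
ee_rot: [3.14, -0.002, 0.78]
force: [0.2, -0.4, 0.1]
width: 0.0875
gripper_force: 0.0
```

```bash
python3 - <<'E'
from fit import *
wfit(.015,0,[.627,-.06,.05])
E
python3 go.py 627 -60 130 .785
```

```text
tcp [627. -60.  50.] zmax 74.0 zmin>6mm 25.4
z 28 n 134 [628.3 -58.8] rms 0.3
z 42 n 475 [629.8 -58.4] rms 2.2
z 58 n 353 [636.3 -55.4] rms 4.5
z 73 n 114 [641.1 -57. ] rms 2.2
d mm [164.2  47.3  18.2] rot [ 0.001 -0.001 -0.005] q [ 0.11  0.13 -0.48 -0.   -0.96  2.24] t 19.42
```

>>> jog_arm([
  {"dx":20,"dy":6,"dz":0,"rx":0,"ry":0,"rz":0,"gripper":0},
  {"dx":50,"dy":14,"dz":2,"rx":0,"ry":0,"rz":0,"gripper":0},
  {"dx":82,"dy":23,"dz":6,"rx":0,"ry":0,"rz":0,"gripper":0},
  {"dx":114,"dy":33,"dz":12,"rx":0,"ry":0,"rz":0,"gripper":0},
  {"dx":142,"dy":41,"dz":18,"rx":0,"ry":0,"rz":0,"gripper":0},
  {"dx":160,"dy":46,"dz":18,"rx":0,"ry":0,"rz":0,"gripper":0},
  {"dx":166,"dy":47,"dz":18,"rx":0,"ry":0,"rz":0,"gripper":0},
  {"dx":166,"dy":47,"dz":18,"rx":0,"ry":0,"rz":0,"gripper":0},
])

```text
t: 20.08
eef_pos: [0.6281, -0.0579, 0.1276]
ee_rot: [-3.14, 0.002, 0.781]
force: [-0.3, -0.3, -0.3]
width: 0.0877
gripper_force: 0.0
```

```bash
python3 - <<'E'
from fit import *
wfit(.015,0,[.628,-.059,.05])
E
python3 go.py 628 -59 41 .785
```

```text
tcp [628. -59.  50.] zmax 248.0 zmin>6mm 26.8
z 28 n 131 [628.3 -58.5] rms 0.3
z 42 n 536 [627.1 -60. ] rms 2.3
z 58 n 419 [621.8 -65.3] rms 4.7
z 73 n 121 [616.4 -64.7] rms 2.5
d mm [ 0.4  1.1 87.1] rot [-0.002  0.002 -0.004] q [ 0.22  0.36 -0.22 -0.   -1.    2.14] t 20.13
```

>>> jog_arm([
  {"dx":1,"dy":1,"dz":8,"rx":0,"ry":0,"rz":0,"gripper":0},
  {"dx":1,"dy":1,"dz":26,"rx":0,"ry":0,"rz":0,"gripper":0},
  {"dx":1,"dy":1,"dz":46,"rx":0,"ry":0,"rz":0,"gripper":0},
  {"dx":1,"dy":1,"dz":64,"rx":0,"ry":0,"rz":0,"gripper":0},
  {"dx":1,"dy":1,"dz":78,"rx":0,"ry":0,"rz":0,"gripper":0},
  {"dx":1,"dy":1,"dz":86,"rx":0,"ry":0,"rz":0,"gripper":0},
  {"dx":1,"dy":1,"dz":87,"rx":0,"ry":0,"rz":0,"gripper":0},
  {"dx":1,"dy":1,"dz":87,"rx":0,"ry":0,"rz":0,"gripper":0},
])

```text
t: 20.8
eef_pos: [0.6288, -0.0591, 0.0427]
ee_rot: [-3.141, 0.001, 0.78]
force: [0.5, 0.5, 1.1]
width: 0.0873
gripper_force: 0.0
```

>>> jog_arm([
  {"dx":0,"dy":0,"dz":0,"rx":0,"ry":0,"rz":0,"gripper":0.3},
  {"dx":0,"dy":0,"dz":0,"rx":0,"ry":0,"rz":0,"gripper":0.5},
  {"dx":0,"dy":0,"dz":0,"rx":0,"ry":0,"rz":0,"gripper":0.58},
  {"dx":0,"dy":0,"dz":0,"rx":0,"ry":0,"rz":0,"gripper":0.62},
  {"dx":0,"dy":0,"dz":0,"rx":0,"ry":0,"rz":0,"gripper":0.66},
  {"dx":0,"dy":0,"dz":0,"rx":0,"ry":0,"rz":0,"gripper":0.7},
  {"dx":0,"dy":0,"dz":0,"rx":0,"ry":0,"rz":0,"gripper":0.8},
  {"dx":0,"dy":0,"dz":0,"rx":0,"ry":0,"rz":0,"gripper":0.8},
], force=15)

```text
t: 21.47
eef_pos: [0.6294, -0.0586, 0.0428]
ee_rot: [3.142, -0.0, 0.78]
force: [-0.0, 0.0, -0.0]
width: 0.04
gripper_force: 0.0
```

>>> jog_arm([
  {"dx":0,"dy":0,"dz":-5,"rx":0,"ry":0,"rz":0,"gripper":0.8},
  {"dx":0,"dy":0,"dz":-20,"rx":0,"ry":0,"rz":0,"gripper":0.8},
  {"dx":0,"dy":0,"dz":-40,"rx":0,"ry":0,"rz":0,"gripper":0.8},
  {"dx":0,"dy":0,"dz":-60,"rx":0,"ry":0,"rz":0,"gripper":0.8},
  {"dx":0,"dy":0,"dz":-80,"rx":0,"ry":0,"rz":0,"gripper":0.8},
  {"dx":0,"dy":0,"dz":-100,"rx":0,"ry":0,"rz":0,"gripper":0.8},
  {"dx":0,"dy":0,"dz":-115,"rx":0,"ry":0,"rz":0,"gripper":0.8},
  {"dx":0,"dy":0,"dz":-120,"rx":0,"ry":0,"rz":0,"gripper":0.8},
])

```text
t: 22.13
eef_pos: [0.6307, -0.0586, 0.166]
ee_rot: [3.139, -0.003, 0.781]
force: [0.2, 0.0, 0.7]
width: 0.0175
gripper_force: 0.0
```

```bash
python3 fit.py .015; python3 go.py 393 -312 160 .785
```

```text
tcp [630.6 -58.5 165.6] zmax 287.3 zmin>6mm 33.8
z 28 n 91 [627.8 -58.4] rms 0.4
z 42 n 396 [626.5 -59.6] rms 2.2
z 58 n 316 [622.7 -66.3] rms 4.9
z 73 n 96 [639.  -46.9] rms 2.6
z 178 n 617 [643.  -46.6] rms 3.8
z 193 n 681 [633.7 -55.6] rms 3.4
d mm [-347.2   12.9    4.5] rot [ 0.003 -0.003 -0.004] q [ 0.22  0.33 -0.17  0.   -1.07  2.14] t 22.18
```

The fingers had not finished closing before I lifted, but the bottle still stands at (628,-58.5). I'll reopen and regrasp with more closing time.

>>> jog_arm([
  {"dx":0,"dy":0,"dz":0,"rx":0,"ry":0,"rz":0,"gripper":0},
  {"dx":0,"dy":0,"dz":0,"rx":0,"ry":0,"rz":0,"gripper":0},
  {"dx":0,"dy":0,"dz":0,"rx":0,"ry":0,"rz":0,"gripper":0},
  {"dx":0,"dy":0,"dz":0,"rx":0,"ry":0,"rz":0,"gripper":0},
  {"dx":0,"dy":0,"dz":0,"rx":0,"ry":0,"rz":0,"gripper":0},
  {"dx":0,"dy":0,"dz":0,"rx":0,"ry":0,"rz":0,"gripper":0},
  {"dx":0,"dy":0,"dz":0,"rx":0,"ry":0,"rz":0,"gripper":0},
  {"dx":0,"dy":0,"dz":0,"rx":0,"ry":0,"rz":0,"gripper":0},
])

```text
t: 22.85
eef_pos: [0.6294, -0.0586, 0.1625]
ee_rot: [-3.141, 0.0, 0.78]
force: [0.4, -0.2, 0.4]
width: 0.0652
gripper_force: 0.0
```

```bash
python3 - <<'E'
from fit import *
wfit(.015,0,[.628,-.059,.05])
E
python3 go.py 628 -58.5 41 .785
```

```text
tcp [628. -59.  50.] zmax 282.8 zmin>6mm 27.0
z 28 n 97 [627.8 -58.2] rms 0.4
z 42 n 411 [626.4 -59.7] rms 2.4
z 58 n 319 [620.6 -64.9] rms 5.1
z 73 n 88 [616.  -64.9] rms 2.1
d mm [ -0.9  -1.  121.7] rot [-0.     0.    -0.005] q [ 0.22  0.33 -0.17 -0.   -1.07  2.14] t 22.9
```

>>> jog_arm([
  {"dx":-1,"dy":-1,"dz":10,"rx":0,"ry":0,"rz":0,"gripper":0.1},
  {"dx":-1,"dy":-1,"dz":30,"rx":0,"ry":0,"rz":0,"gripper":0.1},
  {"dx":-1,"dy":-1,"dz":52,"rx":0,"ry":0,"rz":0,"gripper":0.1},
  {"dx":-1,"dy":-1,"dz":74,"rx":0,"ry":0,"rz":0,"gripper":0.1},
  {"dx":-1,"dy":-1,"dz":96,"rx":0,"ry":0,"rz":0,"gripper":0.1},
  {"dx":-1,"dy":-1,"dz":114,"rx":0,"ry":0,"rz":0,"gripper":0.1},
  {"dx":-1,"dy":-1,"dz":121,"rx":0,"ry":0,"rz":0,"gripper":0.1},
  {"dx":-1,"dy":-1,"dz":121,"rx":0,"ry":0,"rz":0,"gripper":0.3},
])

```text
t: 23.57
eef_pos: [0.6263, -0.0588, 0.0393]
ee_rot: [-3.139, 0.003, 0.78]
force: [-0.9, -0.2, -0.0]
width: 0.0759
gripper_force: 0.0
```

>>> jog_arm([
  {"dx":0,"dy":0,"dz":0,"rx":0,"ry":0,"rz":0,"gripper":0.75},
  {"dx":0,"dy":0,"dz":0,"rx":0,"ry":0,"rz":0,"gripper":0.75},
  {"dx":0,"dy":0,"dz":0,"rx":0,"ry":0,"rz":0,"gripper":0.75},
  {"dx":0,"dy":0,"dz":0,"rx":0,"ry":0,"rz":0,"gripper":0.75},
  {"dx":0,"dy":0,"dz":0,"rx":0,"ry":0,"rz":0,"gripper":0.75},
  {"dx":0,"dy":0,"dz":0,"rx":0,"ry":0,"rz":0,"gripper":0.75},
  {"dx":0,"dy":0,"dz":0,"rx":0,"ry":0,"rz":0,"gripper":0.8},
  {"dx":0,"dy":0,"dz":0,"rx":0,"ry":0,"rz":0,"gripper":0.8},
], force=15)

```text
t: 24.23
eef_pos: [0.6281, -0.0586, 0.042]
ee_rot: [3.141, -0.0, 0.78]
force: [-0.1, 0.4, 2.8]
width: 0.0294
gripper_force: 15.0
```

```bash
python3 fit.py .015
```

```text
tcp [628.1 -58.5  42. ] zmax 163.0 zmin>6mm 26.8
z 28 n 389 [628.  -58.5] rms 0.3
z 42 n 1365 [627.  -59.7] rms 2.8
z 58 n 1495 [623.8 -63.5] rms 7.3
```

>>> jog_arm([
  {"dx":0,"dy":0,"dz":-5,"rx":0,"ry":0,"rz":0,"gripper":0.8},
  {"dx":0,"dy":0,"dz":-20,"rx":0,"ry":0,"rz":0,"gripper":0.8},
  {"dx":0,"dy":0,"dz":-40,"rx":0,"ry":0,"rz":0,"gripper":0.8},
  {"dx":0,"dy":0,"dz":-60,"rx":0,"ry":0,"rz":0,"gripper":0.8},
  {"dx":0,"dy":0,"dz":-80,"rx":0,"ry":0,"rz":0,"gripper":0.8},
  {"dx":0,"dy":0,"dz":-100,"rx":0,"ry":0,"rz":0,"gripper":0.8},
  {"dx":0,"dy":0,"dz":-115,"rx":0,"ry":0,"rz":0,"gripper":0.8},
  {"dx":0,"dy":0,"dz":-120,"rx":0,"ry":0,"rz":0,"gripper":0.8},
])

```text
t: 24.95
eef_pos: [0.6292, -0.0586, 0.1648]
ee_rot: [3.139, -0.003, 0.781]
force: [0.6, 0.8, -0.9]
width: 0.0296
gripper_force: 15.0
```

```bash
python3 fit.py .015; python3 go.py 394 -312 162 .785
```

```text
tcp [629.1 -58.5 164.4] zmax 286.0 zmin>6mm 128.6
z 133 n 256 [629.  -58.5] rms 0.3
z 148 n 360 [629.2 -58.5] rms 0.3
z 163 n 782 [628.8 -59. ] rms 1.3
z 178 n 1593 [626.1 -61.8] rms 5.8
d mm [-345.4   14.7    1.4] rot [ 0.002 -0.003 -0.005] q [ 0.22  0.33 -0.17  0.   -1.06  2.14] t 25.0
```

Held upright. Next I carry it to the right small holder in two ramped moves.

>>> jog_arm([
  {"dx":-8,"dy":0,"dz":0,"rx":0,"ry":0,"rz":0,"gripper":0.8},
  {"dx":-24,"dy":1,"dz":0,"rx":0,"ry":0,"rz":0,"gripper":0.8},
  {"dx":-48,"dy":2,"dz":0,"rx":0,"ry":0,"rz":0,"gripper":0.8},
  {"dx":-74,"dy":3,"dz":0,"rx":0,"ry":0,"rz":0,"gripper":0.8},
  {"dx":-100,"dy":4,"dz":0,"rx":0,"ry":0,"rz":0,"gripper":0.8},
  {"dx":-126,"dy":5,"dz":0,"rx":0,"ry":0,"rz":0,"gripper":0.8},
  {"dx":-152,"dy":6,"dz":0,"rx":0,"ry":0,"rz":0,"gripper":0.8},
  {"dx":-178,"dy":7,"dz":0,"rx":0,"ry":0,"rz":0,"gripper":0.8},
])

```text
t: 25.67
eef_pos: [0.5034, -0.1901, 0.1602]
ee_rot: [-3.139, 0.002, 0.78]
force: [0.4, -0.2, -0.3]
width: 0.0296
gripper_force: 15.0
```

>>> jog_arm([
  {"dx":-26,"dy":1,"dz":0,"rx":0,"ry":0,"rz":0,"gripper":0.8},
  {"dx":-52,"dy":2,"dz":0,"rx":0,"ry":0,"rz":0,"gripper":0.8},
  {"dx":-78,"dy":3,"dz":0,"rx":0,"ry":0,"rz":0,"gripper":0.8},
  {"dx":-104,"dy":4,"dz":0,"rx":0,"ry":0,"rz":0,"gripper":0.8},
  {"dx":-130,"dy":5,"dz":0,"rx":0,"ry":0,"rz":0,"gripper":0.8},
  {"dx":-152,"dy":6,"dz":0,"rx":0,"ry":0,"rz":0,"gripper":0.8},
  {"dx":-163,"dy":7,"dz":0,"rx":0,"ry":0,"rz":0,"gripper":0.8},
  {"dx":-167,"dy":7,"dz":0,"rx":0,"ry":0,"rz":0,"gripper":0.8},
])

```text
t: 26.33
eef_pos: [0.39, -0.3121, 0.1607]
ee_rot: [-3.14, 0.001, 0.778]
force: [0.6, -0.1, -0.3]
width: 0.0295
gripper_force: 15.0
```

```bash
cat > hold.py <<'E'
from h import *
import sys
def hold(x0,y0):
    d=dict(np.load('/tmp/wrist.npz')); Vi=np.linalg.inv(d['view'])
    v,u=np.mgrid[:400,:640]; p=np.stack([u-d['cx'],v-d['cy']],-1)/d['fx']; th=np.linalg.norm(p,axis=-1,keepdims=True)
    w=(np.concatenate([p/th*np.tan(th),np.ones_like(th)],-1)*d['z_map'][...,None])@Vi[:3,:3].T+Vi[:3,3]
    q=w[(np.hypot(w[...,0]-x0,w[...,1]-y0)<.042)&(w[...,2]>.003)&(w[...,2]<.022)]
    c=cv2.minEnclosingCircle((q[:,:2]*1000).astype(np.float32)); print('holder',len(q),np.round(c[0],1),'R %.1f'%c[1],'zmax',q[:,2].max())
hold(float(sys.argv[1])/1000,float(sys.argv[2])/1000)
E
python3 fit.py .015; python3 hold.py 394 -312; python3 go.py 394 -312 45 .785
```

```text
tcp [ 390.5 -312.   160.9] zmax 281.9 zmin>6mm 124.6
z 118 n 67 [ 389.5 -312.1] rms 0.2
z 133 n 274 [ 389.8 -312. ] rms 0.3
z 148 n 414 [ 389.9 -312.1] rms 0.3
z 163 n 1532 [ 388.5 -313.7] rms 3.3
z 178 n 1418 [ 385.9 -317.2] rms 7.7
holder 885 [ 393.5 -313.8] R 28.3 zmax 0.017663477121208193
d mm [  2.5   2.6 115.9] rot [-0.002  0.001 -0.007] q [-0.28  0.12 -0.46 -0.   -0.99  2.63] t 26.38
```

>>> jog_arm([
  {"dx":1,"dy":2,"dz":8,"rx":0,"ry":0,"rz":0,"gripper":0.8},
  {"dx":1,"dy":3,"dz":24,"rx":0,"ry":0,"rz":0,"gripper":0.8},
  {"dx":1,"dy":3,"dz":42,"rx":0,"ry":0,"rz":0,"gripper":0.8},
  {"dx":1,"dy":3,"dz":60,"rx":0,"ry":0,"rz":0,"gripper":0.8},
  {"dx":1,"dy":3,"dz":72,"rx":0,"ry":0,"rz":0,"gripper":0.8},
  {"dx":1,"dy":3,"dz":80,"rx":0,"ry":0,"rz":0,"gripper":0.8},
  {"dx":1,"dy":3,"dz":80,"rx":0,"ry":0,"rz":0,"gripper":0.8},
  {"dx":1,"dy":3,"dz":80,"rx":0,"ry":0,"rz":0,"gripper":0.8},
])

```text
t: 27.05
eef_pos: [0.3957, -0.3123, 0.0813]
ee_rot: [-3.141, 0.001, 0.781]
force: [-0.0, -0.3, -0.0]
width: 0.0291
gripper_force: 15.0
```

```bash
python3 fit.py .015; python3 hold.py 394 -313;  python3 go.py 394 -313 46 .785
python3 - <<'E'
from h import *
f=dict(np.load('/tmp/wrist.npz')); cv2.imwrite('pics/w5.png',cv2.resize(f['frame'][110:310,200:440,::-1],(480,400),interpolation=cv2.INTER_CUBIC))
E
```

```text
tcp [ 396.1 -312.5   81.9] zmax 202.2 zmin>6mm 44.8
z 42 n 130 [ 395.3 -312.3] rms 0.3
z 58 n 332 [ 395.6 -312.1] rms 0.3
z 73 n 422 [ 395.6 -312.3] rms 0.3
z 88 n 1640 [ 394.  -314.1] rms 4.2
z 103 n 1387 [ 394.3 -319.2] rms 7.8
holder 1179 [ 394.4 -313.5] R 28.3 zmax 0.017199802275440823
d mm [-1.8 -1.1 35.9] rot [ 0.     0.    -0.004] q [-0.28  0.22 -0.55  0.   -0.8   2.63] t 27.1
```

View pics/w5.png

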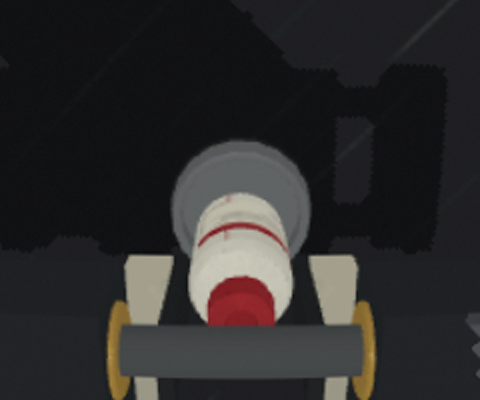

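The bottle is upright and centred over the small holder (crop rim 172..310, bottle centre about 240).

>>> jog_arm([
  {"dx":-1.5,"dy":0,"dz":4,"rx":0,"ry":0,"rz":0,"gripper":0.8},
  {"dx":-1.5,"dy":0,"dz":10,"rx":0,"ry":0,"rz":0,"gripper":0.8},
  {"dx":-1.5,"dy":0,"dz":17,"rx":0,"ry":0,"rz":0,"gripper":0.8},
  {"dx":-1.5,"dy":0,"dz":24,"rx":0,"ry":0,"rz":0,"gripper":0.8},
  {"dx":-1.5,"dy":0,"dz":29,"rx":0,"ry":0,"rz":0,"gripper":0.8},
  {"dx":-1.5,"dy":0,"dz":32,"rx":0,"ry":0,"rz":0,"gripper":0.8},
  {"dx":-1.5,"dy":0,"dz":33,"rx":0,"ry":0,"rz":0,"gripper":0.8},
  {"dx":-1.5,"dy":0,"dz":33,"rx":0,"ry":0,"rz":0,"gripper":0.8},
])

```text
t: 27.77
eef_pos: [0.3941, -0.3137, 0.0483]
ee_rot: [-3.141, 0.0, 0.78]
force: [0.6, -0.3, -0.0]
width: 0.0294
gripper_force: 15.0
```

>>> jog_arm([
  {"dx":0,"dy":0,"dz":0.5,"rx":0,"ry":0,"rz":0,"gripper":0.8},
  {"dx":0,"dy":0,"dz":1,"rx":0,"ry":0,"rz":0,"gripper":0.8},
  {"dx":0,"dy":0,"dz":1.5,"rx":0,"ry":0,"rz":0,"gripper":0.8},
  {"dx":0,"dy":0,"dz":2,"rx":0,"ry":0,"rz":0,"gripper":0.8},
  {"dx":0,"dy":0,"dz":2.5,"rx":0,"ry":0,"rz":0,"gripper":0.8},
  {"dx":0,"dy":0,"dz":3,"rx":0,"ry":0,"rz":0,"gripper":0.8},
  {"dx":0,"dy":0,"dz":3,"rx":0,"ry":0,"rz":0,"gripper":0.8},
  {"dx":0,"dy":0,"dz":3,"rx":0,"ry":0,"rz":0,"gripper":0.8},
])

```text
t: 28.43
eef_pos: [0.3943, -0.3137, 0.0457]
ee_rot: [-3.142, 0.0, 0.78]
force: [0.5, 0.1, -0.3]
width: 0.0295
gripper_force: 15.0
```

>>> jog_arm([
  {"dx":0,"dy":0,"dz":0.3,"rx":0,"ry":0,"rz":0,"gripper":0.8},
  {"dx":0,"dy":0,"dz":0.6,"rx":0,"ry":0,"rz":0,"gripper":0.8},
  {"dx":0,"dy":0,"dz":0.9,"rx":0,"ry":0,"rz":0,"gripper":0.8},
  {"dx":0,"dy":0,"dz":1.2,"rx":0,"ry":0,"rz":0,"gripper":0.8},
  {"dx":0,"dy":0,"dz":1.5,"rx":0,"ry":0,"rz":0,"gripper":0.8},
  {"dx":0,"dy":0,"dz":1.5,"rx":0,"ry":0,"rz":0,"gripper":0.8},
  {"dx":0,"dy":0,"dz":1.5,"rx":0,"ry":0,"rz":0,"gripper":0.8},
  {"dx":0,"dy":0,"dz":1.5,"rx":0,"ry":0,"rz":0,"gripper":0.8},
])

```text
t: 29.1
eef_pos: [0.3944, -0.3137, 0.0444]
ee_rot: [3.141, -0.0, 0.78]
force: [-1.7, 0.5, 5.5]
width: 0.0298
gripper_force: 15.0
```

>>> jog_arm([
  {"dx":0,"dy":0,"dz":0,"rx":0,"ry":0,"rz":0,"gripper":0.62},
  {"dx":0,"dy":0,"dz":0,"rx":0,"ry":0,"rz":0,"gripper":0.57},
  {"dx":0,"dy":0,"dz":0,"rx":0,"ry":0,"rz":0,"gripper":0.5},
  {"dx":0,"dy":0,"dz":0,"rx":0,"ry":0,"rz":0,"gripper":0.4},
  {"dx":0,"dy":0,"dz":0,"rx":0,"ry":0,"rz":0,"gripper":0.2},
  {"dx":0,"dy":0,"dz":0,"rx":0,"ry":0,"rz":0,"gripper":0.1},
  {"dx":0,"dy":0,"dz":0,"rx":0,"ry":0,"rz":0,"gripper":0},
  {"dx":0,"dy":0,"dz":0,"rx":0,"ry":0,"rz":0,"gripper":0},
])

```text
t: 29.77
eef_pos: [0.3944, -0.3137, 0.0442]
ee_rot: [-3.142, 0.0, 0.78]
force: [0.4, 0.8, -0.8]
width: 0.0711
gripper_force: 0.0
```

```bash
python3 fit.py .015;  python3 go.py 655 106 165 .785
```

```text
tcp [ 394.4 -313.7   44.2] zmax 165.3 zmin>6mm 26.1
z 28 n 364 [ 394.2 -313.4] rms 0.3
z 42 n 818 [ 393.6 -314. ] rms 1.0
z 58 n 932 [ 389.5 -318. ] rms 2.1
d mm [ 480.5 -115.  -120.8] rot [ 0.     0.    -0.005] q [-0.28  0.28 -0.59  0.   -0.71  2.63] t 29.82
```

>>> jog_arm([
  {"dx":0,"dy":0,"dz":-5,"rx":0,"ry":0,"rz":0,"gripper":0},
  {"dx":0,"dy":0,"dz":-20,"rx":0,"ry":0,"rz":0,"gripper":0},
  {"dx":0,"dy":0,"dz":-40,"rx":0,"ry":0,"rz":0,"gripper":0},
  {"dx":0,"dy":0,"dz":-65,"rx":0,"ry":0,"rz":0,"gripper":0},
  {"dx":0,"dy":0,"dz":-95,"rx":0,"ry":0,"rz":0,"gripper":0},
  {"dx":20,"dy":-5,"dz":-115,"rx":0,"ry":0,"rz":0,"gripper":0},
  {"dx":50,"dy":-12,"dz":-121,"rx":0,"ry":0,"rz":0,"gripper":0},
  {"dx":85,"dy":-20,"dz":-121,"rx":0,"ry":0,"rz":0,"gripper":0},
])

```text
t: 30.48
eef_pos: [0.4418, -0.2399, 0.1682]
ee_rot: [3.138, -0.003, 0.778]
force: [1.3, -0.9, 0.9]
width: 0.0874
gripper_force: 0.0
```

>>> jog_arm([
  {"dx":36,"dy":-9,"dz":0,"rx":0,"ry":0,"rz":0,"gripper":0},
  {"dx":72,"dy":-18,"dz":0,"rx":0,"ry":0,"rz":0,"gripper":0},
  {"dx":108,"dy":-27,"dz":0,"rx":0,"ry":0,"rz":0,"gripper":0},
  {"dx":144,"dy":-36,"dz":0,"rx":0,"ry":0,"rz":0,"gripper":0},
  {"dx":180,"dy":-45,"dz":0,"rx":0,"ry":0,"rz":0,"gripper":0},
  {"dx":216,"dy":-52,"dz":0,"rx":0,"ry":0,"rz":0,"gripper":0},
  {"dx":252,"dy":-60,"dz":0,"rx":0,"ry":0,"rz":0,"gripper":0},
  {"dx":288,"dy":-69,"dz":0,"rx":0,"ry":0,"rz":0,"gripper":0},
])

```text
t: 31.15
eef_pos: [0.5976, 0.0136, 0.1658]
ee_rot: [3.141, -0.0, 0.78]
force: [0.8, -0.6, -0.5]
width: 0.0873
gripper_force: 0.0
```

>>> jog_arm([
  {"dx":34,"dy":-8,"dz":0,"rx":0,"ry":0,"rz":0,"gripper":0},
  {"dx":65,"dy":-16,"dz":8,"rx":0,"ry":0,"rz":0,"gripper":0},
  {"dx":92,"dy":-22,"dz":18,"rx":0,"ry":0,"rz":0,"gripper":0},
  {"dx":107,"dy":-26,"dz":28,"rx":0,"ry":0,"rz":0,"gripper":0},
  {"dx":107,"dy":-26,"dz":35,"rx":0,"ry":0,"rz":0,"gripper":0},
  {"dx":107,"dy":-26,"dz":35,"rx":0,"ry":0,"rz":0,"gripper":0},
  {"dx":107,"dy":-26,"dz":35,"rx":0,"ry":0,"rz":0,"gripper":0},
  {"dx":107,"dy":-26,"dz":35,"rx":0,"ry":0,"rz":0,"gripper":0},
])

```text
t: 31.82
eef_pos: [0.6544, 0.1047, 0.1309]
ee_rot: [3.141, -0.0, 0.779]
force: [-0.1, 0.4, 0.1]
width: 0.0874
gripper_force: 0.0
```

```bash
python3 - <<'E'
from fit import *
wfit(.015,0,[.655,.106,.05])
E
python3 go.py 655 106 42 .785
```

```text
tcp [655. 106.  50.] zmax 252.5 zmin>6mm 31.3
z 28 n 114 [656.8 106.1] rms 0.3
z 42 n 517 [655.3 104.7] rms 2.2
z 58 n 408 [649.9  99.6] rms 4.9
z 73 n 110 [649.6  95. ] rms 2.1
d mm [ 1.  -0.6 89.2] rot [ 0.001 -0.001 -0.006] q [ 0.45  0.41 -0.14  0.   -1.03  1.9 ] t 31.87
```

>>> jog_arm([
  {"dx":2,"dy":0.6,"dz":8,"rx":0,"ry":0,"rz":0,"gripper":0.1},
  {"dx":2.3,"dy":0.6,"dz":26,"rx":0,"ry":0,"rz":0,"gripper":0.1},
  {"dx":2.3,"dy":0.6,"dz":46,"rx":0,"ry":0,"rz":0,"gripper":0.1},
  {"dx":2.3,"dy":0.6,"dz":66,"rx":0,"ry":0,"rz":0,"gripper":0.1},
  {"dx":2.3,"dy":0.6,"dz":82,"rx":0,"ry":0,"rz":0,"gripper":0.1},
  {"dx":2.3,"dy":0.6,"dz":89,"rx":0,"ry":0,"rz":0,"gripper":0.1},
  {"dx":2.3,"dy":0.6,"dz":89,"rx":0,"ry":0,"rz":0,"gripper":0.1},
  {"dx":2.3,"dy":0.6,"dz":89,"rx":0,"ry":0,"rz":0,"gripper":0.2},
])

```text
t: 32.53
eef_pos: [0.6569, 0.1066, 0.0416]
ee_rot: [3.141, 0.0, 0.78]
force: [0.1, 0.1, 0.1]
width: 0.0763
gripper_force: 0.0
```

>>> jog_arm([
  {"dx":0,"dy":0,"dz":0,"rx":0,"ry":0,"rz":0,"gripper":0.75},
  {"dx":0,"dy":0,"dz":0,"rx":0,"ry":0,"rz":0,"gripper":0.75},
  {"dx":0,"dy":0,"dz":0,"rx":0,"ry":0,"rz":0,"gripper":0.75},
  {"dx":0,"dy":0,"dz":0,"rx":0,"ry":0,"rz":0,"gripper":0.75},
  {"dx":0,"dy":0,"dz":0,"rx":0,"ry":0,"rz":0,"gripper":0.75},
  {"dx":0,"dy":0,"dz":0,"rx":0,"ry":0,"rz":0,"gripper":0.75},
  {"dx":0,"dy":0,"dz":0,"rx":0,"ry":0,"rz":0,"gripper":0.8},
  {"dx":0,"dy":0,"dz":0,"rx":0,"ry":0,"rz":0,"gripper":0.8},
], force=15)

```text
t: 33.2
eef_pos: [0.6567, 0.1069, 0.0413]
ee_rot: [3.142, -0.0, 0.78]
force: [-0.4, 0.3, 0.5]
width: 0.0296
gripper_force: 15.0
```

```bash
python3 fit.py .015
```

```text
tcp [656.7 106.9  41.3] zmax 162.3 zmin>6mm 27.2
z 28 n 391 [656.6 106.2] rms 0.3
z 42 n 1392 [655.5 105.5] rms 2.9
z 58 n 1489 [652.2 102. ] rms 7.4
```

>>> jog_arm([
  {"dx":0,"dy":0,"dz":-5,"rx":0,"ry":0,"rz":0,"gripper":0.8},
  {"dx":0,"dy":0,"dz":-20,"rx":0,"ry":0,"rz":0,"gripper":0.8},
  {"dx":0,"dy":0,"dz":-40,"rx":0,"ry":0,"rz":0,"gripper":0.8},
  {"dx":0,"dy":0,"dz":-60,"rx":0,"ry":0,"rz":0,"gripper":0.8},
  {"dx":0,"dy":0,"dz":-80,"rx":0,"ry":0,"rz":0,"gripper":0.8},
  {"dx":0,"dy":0,"dz":-100,"rx":0,"ry":0,"rz":0,"gripper":0.8},
  {"dx":0,"dy":0,"dz":-115,"rx":0,"ry":0,"rz":0,"gripper":0.8},
  {"dx":0,"dy":0,"dz":-120,"rx":0,"ry":0,"rz":0,"gripper":0.8},
])

```text
t: 33.92
eef_pos: [0.6579, 0.1072, 0.1645]
ee_rot: [3.14, -0.004, 0.781]
force: [0.7, -0.0, 0.7]
width: 0.0293
gripper_force: 15.0
```

```bash
python3 fit.py .015; python3 go.py 389 306 162 .785
```

```text
tcp [657.8 107.2 164.1] zmax 285.8 zmin>6mm 129.2
z 133 n 267 [658.  106.5] rms 0.3
z 148 n 377 [658.  106.5] rms 0.3
z 163 n 737 [657.4 106.4] rms 1.3
z 178 n 1654 [654.6 104. ] rms 5.8
d mm [ -51.2 -330.4    1.4] rot [ 0.002 -0.004 -0.005] q [ 0.45  0.38 -0.09  0.   -1.09  1.9 ] t 33.97
```

>>> jog_arm([
  {"dx":-1,"dy":-8,"dz":0,"rx":0,"ry":0,"rz":0,"gripper":0.8},
  {"dx":-4,"dy":-24,"dz":0,"rx":0,"ry":0,"rz":0,"gripper":0.8},
  {"dx":-7,"dy":-48,"dz":0,"rx":0,"ry":0,"rz":0,"gripper":0.8},
  {"dx":-11,"dy":-74,"dz":0,"rx":0,"ry":0,"rz":0,"gripper":0.8},
  {"dx":-15,"dy":-100,"dz":0,"rx":0,"ry":0,"rz":0,"gripper":0.8},
  {"dx":-19,"dy":-126,"dz":0,"rx":0,"ry":0,"rz":0,"gripper":0.8},
  {"dx":-23,"dy":-152,"dz":0,"rx":0,"ry":0,"rz":0,"gripper":0.8},
  {"dx":-27,"dy":-178,"dz":0,"rx":0,"ry":0,"rz":0,"gripper":0.8},
])

```text
t: 34.63
eef_pos: [0.5099, 0.2146, 0.1595]
ee_rot: [-3.141, 0.003, 0.78]
force: [0.0, 1.2, -0.7]
width: 0.0294
gripper_force: 15.0
```

>>> jog_arm([
  {"dx":-4,"dy":-26,"dz":0,"rx":0,"ry":0,"rz":0,"gripper":0.8},
  {"dx":-8,"dy":-52,"dz":0,"rx":0,"ry":0,"rz":0,"gripper":0.8},
  {"dx":-12,"dy":-78,"dz":0,"rx":0,"ry":0,"rz":0,"gripper":0.8},
  {"dx":-16,"dy":-104,"dz":0,"rx":0,"ry":0,"rz":0,"gripper":0.8},
  {"dx":-20,"dy":-128,"dz":0,"rx":0,"ry":0,"rz":0,"gripper":0.8},
  {"dx":-23,"dy":-145,"dz":0,"rx":0,"ry":0,"rz":0,"gripper":0.8},
  {"dx":-24,"dy":-152,"dz":0,"rx":0,"ry":0,"rz":0,"gripper":0.8},
  {"dx":-24,"dy":-152,"dz":0,"rx":0,"ry":0,"rz":0,"gripper":0.8},
])

```text
t: 35.3
eef_pos: [0.3866, 0.3058, 0.1603]
ee_rot: [3.142, 0.002, 0.782]
force: [0.2, 1.2, -1.0]
width: 0.03
gripper_force: 15.0
```

```bash
python3 fit.py .015; python3 hold.py 389 306; python3 go.py 389 306 45 .785
```

```text
tcp [387.5 305.4 160.5] zmax 281.3 zmin>6mm 124.6
z 118 n 67 [386.5 304.9] rms 0.2
z 133 n 302 [386.6 305. ] rms 0.3
z 148 n 398 [386.5 305. ] rms 0.3
z 163 n 1535 [385.2 304. ] rms 3.4
z 178 n 1422 [384.  299.4] rms 7.7
holder 949 [390.1 308. ] R 28.3 zmax 0.017738034583202278
d mm [  1.6   0.7 115.5] rot [ 0.     0.001 -0.003] q [ 1.07  0.11 -0.47 -0.   -0.99  1.29] t 35.35
```

>>> jog_arm([
  {"dx":2,"dy":0.5,"dz":8,"rx":0,"ry":0,"rz":0,"gripper":0.8},
  {"dx":3,"dy":0.5,"dz":24,"rx":0,"ry":0,"rz":0,"gripper":0.8},
  {"dx":3,"dy":0.5,"dz":42,"rx":0,"ry":0,"rz":0,"gripper":0.8},
  {"dx":3,"dy":0.5,"dz":60,"rx":0,"ry":0,"rz":0,"gripper":0.8},
  {"dx":3,"dy":0.5,"dz":72,"rx":0,"ry":0,"rz":0,"gripper":0.8},
  {"dx":3,"dy":0.5,"dz":80,"rx":0,"ry":0,"rz":0,"gripper":0.8},
  {"dx":3,"dy":0.5,"dz":80,"rx":0,"ry":0,"rz":0,"gripper":0.8},
  {"dx":3,"dy":0.5,"dz":80,"rx":0,"ry":0,"rz":0,"gripper":0.8},
])

```text
t: 36.02
eef_pos: [0.3912, 0.3067, 0.0808]
ee_rot: [3.141, 0.001, 0.779]
force: [0.1, 0.5, -0.4]
width: 0.0292
gripper_force: 15.0
```

```bash
python3 fit.py .015; python3 hold.py 390 307;  python3 go.py 390 307 45 .785
```

```text
tcp [391.3 307.2  81.4] zmax 201.8 zmin>6mm 45.3
z 42 n 152 [391.  305.9] rms 0.3
z 58 n 329 [391.1 305.9] rms 0.3
z 73 n 425 [391. 306.] rms 0.3
z 88 n 1670 [389.2 304.7] rms 4.4
z 103 n 1361 [384.4 304.8] rms 8.0
holder 1218 [389.8 308.2] R 27.9 zmax 0.01762803759845194
d mm [-1.1 -0.8 36.4] rot [ 0.    -0.    -0.005] q [ 1.06  0.22 -0.56  0.   -0.79  1.29] t 36.07
```

>>> jog_arm([
  {"dx":0.5,"dy":-2,"dz":4,"rx":0,"ry":0,"rz":0,"gripper":0.8},
  {"dx":0.5,"dy":-2,"dz":10,"rx":0,"ry":0,"rz":0,"gripper":0.8},
  {"dx":0.5,"dy":-2,"dz":17,"rx":0,"ry":0,"rz":0,"gripper":0.8},
  {"dx":0.5,"dy":-2,"dz":24,"rx":0,"ry":0,"rz":0,"gripper":0.8},
  {"dx":0.5,"dy":-2,"dz":29,"rx":0,"ry":0,"rz":0,"gripper":0.8},
  {"dx":0.5,"dy":-2,"dz":32,"rx":0,"ry":0,"rz":0,"gripper":0.8},
  {"dx":0.5,"dy":-2,"dz":33,"rx":0,"ry":0,"rz":0,"gripper":0.8},
  {"dx":0.5,"dy":-2,"dz":33,"rx":0,"ry":0,"rz":0,"gripper":0.8},
])

```text
t: 36.73
eef_pos: [0.3896, 0.3089, 0.0479]
ee_rot: [3.141, 0.001, 0.78]
force: [-0.8, -1.7, -0.7]
width: 0.0292
gripper_force: 15.0
```

>>> jog_arm([
  {"dx":0,"dy":0,"dz":0.5,"rx":0,"ry":0,"rz":0,"gripper":0.8},
  {"dx":0,"dy":0,"dz":1,"rx":0,"ry":0,"rz":0,"gripper":0.8},
  {"dx":0,"dy":0,"dz":1.5,"rx":0,"ry":0,"rz":0,"gripper":0.8},
  {"dx":0,"dy":0,"dz":2,"rx":0,"ry":0,"rz":0,"gripper":0.8},
  {"dx":0,"dy":0,"dz":2.5,"rx":0,"ry":0,"rz":0,"gripper":0.8},
  {"dx":0,"dy":0,"dz":2.7,"rx":0,"ry":0,"rz":0,"gripper":0.8},
  {"dx":0,"dy":0,"dz":2.7,"rx":0,"ry":0,"rz":0,"gripper":0.8},
  {"dx":0,"dy":0,"dz":2.7,"rx":0,"ry":0,"rz":0,"gripper":0.8},
])

```text
t: 37.4
eef_pos: [0.3897, 0.309, 0.0455]
ee_rot: [3.142, 0.0, 0.78]
force: [0.6, 0.6, -1.0]
width: 0.0294
gripper_force: 15.0
```

>>> jog_arm([
  {"dx":0,"dy":0,"dz":0.3,"rx":0,"ry":0,"rz":0,"gripper":0.8},
  {"dx":0,"dy":0,"dz":0.6,"rx":0,"ry":0,"rz":0,"gripper":0.8},
  {"dx":0,"dy":0,"dz":0.9,"rx":0,"ry":0,"rz":0,"gripper":0.8},
  {"dx":0,"dy":0,"dz":1.2,"rx":0,"ry":0,"rz":0,"gripper":0.8},
  {"dx":0,"dy":0,"dz":1.5,"rx":0,"ry":0,"rz":0,"gripper":0.8},
  {"dx":0,"dy":0,"dz":1.5,"rx":0,"ry":0,"rz":0,"gripper":0.8},
  {"dx":0,"dy":0,"dz":1.5,"rx":0,"ry":0,"rz":0,"gripper":0.8},
  {"dx":0,"dy":0,"dz":1.5,"rx":0,"ry":0,"rz":0,"gripper":0.8},
])

```text
t: 38.07
eef_pos: [0.3897, 0.3091, 0.044]
ee_rot: [3.142, 0.0, 0.78]
force: [0.4, -0.5, -0.2]
width: 0.0294
gripper_force: 15.0
```

>>> jog_arm([
  {"dx":0,"dy":0,"dz":0.3,"rx":0,"ry":0,"rz":0,"gripper":0.8},
  {"dx":0,"dy":0,"dz":0.6,"rx":0,"ry":0,"rz":0,"gripper":0.8},
  {"dx":0,"dy":0,"dz":0.9,"rx":0,"ry":0,"rz":0,"gripper":0.8},
  {"dx":0,"dy":0,"dz":1.2,"rx":0,"ry":0,"rz":0,"gripper":0.8},
  {"dx":0,"dy":0,"dz":1.2,"rx":0,"ry":0,"rz":0,"gripper":0.8},
  {"dx":0,"dy":0,"dz":1.2,"rx":0,"ry":0,"rz":0,"gripper":0.8},
  {"dx":0,"dy":0,"dz":1.2,"rx":0,"ry":0,"rz":0,"gripper":0.8},
  {"dx":0,"dy":0,"dz":1.2,"rx":0,"ry":0,"rz":0,"gripper":0.8},
])

```text
t: 38.73
eef_pos: [0.3901, 0.3094, 0.0437]
ee_rot: [3.141, -0.001, 0.781]
force: [-1.3, -1.7, 9.1]
width: 0.0295
gripper_force: 15.0
```

Contact. I release, then rise.

>>> jog_arm([
  {"dx":0,"dy":0,"dz":-0.3,"rx":0,"ry":0,"rz":0,"gripper":0.62},
  {"dx":0,"dy":0,"dz":-0.5,"rx":0,"ry":0,"rz":0,"gripper":0.57},
  {"dx":0,"dy":0,"dz":-0.5,"rx":0,"ry":0,"rz":0,"gripper":0.5},
  {"dx":0,"dy":0,"dz":-0.5,"rx":0,"ry":0,"rz":0,"gripper":0.4},
  {"dx":0,"dy":0,"dz":-0.5,"rx":0,"ry":0,"rz":0,"gripper":0.2},
  {"dx":0,"dy":0,"dz":-0.5,"rx":0,"ry":0,"rz":0,"gripper":0.1},
  {"dx":0,"dy":0,"dz":-0.5,"rx":0,"ry":0,"rz":0,"gripper":0},
  {"dx":0,"dy":0,"dz":-0.5,"rx":0,"ry":0,"rz":0,"gripper":0},
])

```text
t: 39.4
eef_pos: [0.3897, 0.3091, 0.0433]
ee_rot: [3.142, 0.0, 0.78]
force: [-0.6, -0.0, 0.1]
width: 0.0718
gripper_force: 0.0
```

>>> jog_arm([
  {"dx":0,"dy":0,"dz":-5,"rx":0,"ry":0,"rz":0,"gripper":0},
  {"dx":0,"dy":0,"dz":-20,"rx":0,"ry":0,"rz":0,"gripper":0},
  {"dx":0,"dy":0,"dz":-40,"rx":0,"ry":0,"rz":0,"gripper":0},
  {"dx":0,"dy":0,"dz":-65,"rx":0,"ry":0,"rz":0,"gripper":0},
  {"dx":0,"dy":0,"dz":-95,"rx":0,"ry":0,"rz":0,"gripper":0},
  {"dx":0,"dy":0,"dz":-125,"rx":0,"ry":0,"rz":0,"gripper":0},
  {"dx":0,"dy":0,"dz":-145,"rx":0,"ry":0,"rz":0,"gripper":0},
  {"dx":0,"dy":0,"dz":-150,"rx":0,"ry":0,"rz":0,"gripper":0},
])

```text
t: 40.07
eef_pos: [0.391, 0.3105, 0.1977]
ee_rot: [-3.141, -0.006, 0.781]
force: [0.0, 0.5, 0.4]
width: 0.0875
gripper_force: 0.0
```

Run:
```python
from h import *
a=grab('side')['frame']; 
cv2.imwrite('pics/side9.png',cv2.resize(a[130:330,220:420,::-1],(600,600),interpolation=cv2.INTER_CUBIC))
from fit import *
wfit(.015,0,[.39,.308,.05])
```

```text
tcp [390. 308.  50.] zmax 317.0 zmin>6mm 28.0
z 28 n 67 [389.7 308.2] rms 0.4
z 42 n 190 [389.3 308. ] rms 1.2
z 58 n 256 [385.1 304.5] rms 2.7
z 73 n 236 [379.5 300.4] rms 4.2
```

View pics/side9.png

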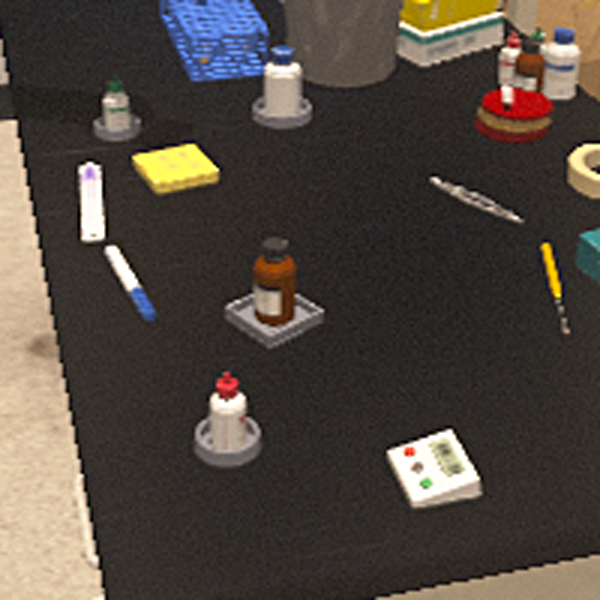

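The side view shows all four bottles upright in their holders: green dropper (116,105), wide (283,85), amber (275,285) and red dropper (228,415). The timer and pad are where they were, and the gripper is clear.

```bash
python3 -c "
from station import arm
print(arm.job_done())"
```

```text
the job is handed in; nothing more can be done
None
```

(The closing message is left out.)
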